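Contact-test the battery packs on the service trolley

ROBOT

A 7-joint arm with a two-finger parallel gripper is mounted at the origin on the work surface. World frame = base frame: x ahead of the robot, y to its left, z up, the work surface at z = 0. Lengths are in mm, angles in rad, forces in N, time in s.
With the tool pointing down it reaches from about 400 to 850 mm from the base axis. Payload 4.5 kg.
Tool frame: the origin (TCP) lies at the very end of the fingers, on their centre line; the grasp point (between the pads) lies 19 mm behind it; z points along the fingers, x is the direction in which the jaws open and shut, and the axes are right-handed (so a half turn about z gives the same grasp; the last joint's range is limited). The gripper opens to 85 mm and grips with 20 to 120 N. Pads are 22 mm wide; open, the fingers measure 114 mm over their backs; the gripper's body (76 mm by 85 mm) begins 54 mm behind the grasp point. The pads swing forward as they close: fully open they stand 13 mm farther back than shut.
Start: joints at [-1.21, 0.689, -0.195, 1.565, 0.157, 0.902, -0.215], TCP at [200.615, 591.954, 207.417] pointing down, gripper open.
Joint ranges: [-3.01, 3.01], [-0.46, 2.08], [-1.47, 1.51], [0.13, 2.56], [-1, 4.14], [0.04, 2.09], [-2.66, 2.66]. Speed limits (rad/s): [2.57, 2.57, 3.14, 3.14, 3.14, 3.14, 3.14].

INTERFACE

Orientations are given as a rotation vector (axis times angle).
In Python, from workcell import monitor, viewer, ticket, models gives the robot as it stands.
- The arm moves only by the tool servo_tool, never from a script. Its arguments are lists of equal length, an entry for each row: "dp": the shift along the tool's x, y, z in cm, a list of three; "yaw": the turn about the tool's z in rad; "jaw": the opening, from 0 (shut) to 1 (fully open). A call has exactly 10 rows; each row is the pose to reach, as a shift and turn from the pose measured when the call began, along the tool's axes at that moment; what a row does not reach only later rows make up. A row lasts 1/12 s, in which the tool goes at most 41.7 mm and 7.16 degrees, less where a joint would pass 70% of its speed; a pose out of reach is approached as far as the arm can. A call with a gripper value outside its range is refused whole. The fingers move at their own pace and stop on an object; "squeeze" is the grip in N (left out, the last holds). Time passes only in rows, so rows that repeat a pose let the fingers close, or fill a call up. It gives the time, the measured TCP pose, the force and the opening at its end, in the units of the state.
- monitor.state(): the state, without advancing time (a new reading comes with each control period).
- viewer.snapshot(name): name is "scene" or "top" or "wrist"; returns a dict with "color" (480x640x3 uint8, red, green, blue), "K" (3x3 intrinsics, pixels), "extrinsics" (4x4, takes a point from camera to world coordinates); the wrist camera has in their place "mount" (4x4, takes a point from camera to tool coordinates, whose origin is the TCP and whose axes are the tool frame's). Camera axes: x right, y up, looking along -z (the intrinsics and any distortion apply to the point x, -y, -z); pixel columns grow to the right and rows downward; lengths in mm; the calibration is good to about 2 mm. A picture is of the moment at which its call begins: read the wrist's pose just before it. There is no depth.
- ticket.close_job(): hands the job in, once; it reports no verdict.
Trained networks look in a picture, given as the dict that the camera call returned (one of the last four; its "shot" number tells which), for a name from the list of things; names that differ only in an ending like _2 or _b are one class to them, and where a whole thing is asked for, a point or a joint stands for the part that bears it (a point fixed in the world has none). Each returns a list of dicts, best first, with "score" (0 to 1); they miss things now and then, are a little off and sometimes report something else, mostly with a low value. They report only what shows in the picture. A call takes as long as a camera call. They do not tell look-alikes from the thing itself.
- models.silhouettes(picture, target): "mask" (480x640 bool, what is visible of it) and "location" ([column, row] in pixels, amid what is visible of it).
The state is a dict: "clock": time; "qpos": joint angles; "qvel": joint speeds; "effort": joint torques, N m; "tcp_pos": TCP position; "orientation": TCP orientation; "ft_force": force on the tool from outside, world axes, zero at the start; "ft_torque": the same for the moment, N m; "finger_gap": opening from 0.0 (shut) to 1.0 (fully open).
Only numpy, scipy, OpenCV 4.12 (cv2) and the standard library are available. Lean on these libraries where they do the work, as an engineer would, in place of code of your own. Each camera call takes 0.05 s, during which the arm holds its last target. There are 200 camera calls.

TASK

Contact-test all the battery packs standing on the right of the trolley: draw the tester's carriage right out, stand the packs together in it in one row lengthwise, push the carriage fully in, press the red knob down until the contact bar sits on the packs and keep it there for about two seconds, then let the spring bring it back up slowly under your control, never letting it snap up. Then draw the carriage out, stand every pack upright in the white tray that has the green disc beside it (not the red one), and push the empty carriage fully back in, leaving the other things on the trolley where they are.

Things in the scene. Friction and masses are not known exactly. Their poses are not given: they have to be found in the camera images.
- carriage (a joint): The tester's sliding carriage, m: 0 = fully in under the contact head, 0.15 = fully out towards the robot (starts partly out; only fully out is there room for a gripper beside the frame). Stays where left; about 2 N moves it.
- carriage_floor (a point): Centre of the carriage's flat floor, 20 mm above the table, moving with the carriage. The aluminium carriage is an open pan, inside 50 mm (its x) by 210 mm (its y), rim 8 mm above the floor: three packs fit in one row, long sides along its y (e.g. at y = -68, 0, +68 mm). Its x axis points away from the robot, along the slide.
- carriage_handle (a point): Middle of the carriage's handle grip, an upright orange round post 24 mm across, 48 mm above the table, its grip from 28 to 68 mm up; 90 mm in front (-x) of carriage_floor. Moves with the carriage.
- head (a joint): The tester's spring-loaded contact head, m pressed down: 0 = up (rest), 0.045 = bottom stop with nothing under it; it meets the tops of packs standing in the carriage at 0.030. The spring needs about 4 N to start and 10 N at 0.030, and throws it back up if let go.
- head_knob (a point): Centre of the flat top of the red mushroom knob (52 mm across) on the contact head, facing straight up, 250 mm above the table at rest; press it straight down. It goes down with the head. Under it a yellow contact bar 50 x 204 mm, underside 92 mm above the table at rest. The blue frame around is 256 mm wide (y), 60 mm deep, top at 190 mm, between -25 and +35 mm in its x from the knob; in front of it only low rails.
- tray_near_floor (a point): Centre of the inner floor (4 mm above the table) of one of the two equal white outfeed trays, the one nearer the robot; inside 130 (x) x 210 mm (y), walls 10 mm above the inner floor. Fixed.
- tray_far_floor (a point): The same for the outfeed tray farther from the robot.
- disc_green: Green status disc, 40 mm across, 12 mm high, fixed, about 140 mm to the left (+y) of the centre of the tray that is to be used.
- disc_red: Red status disc, same size, about 140 mm to the left (+y) of the centre of the tray that must not be used.
- pack1_center (a point): Centre of a black battery pack with an orange band and two brass contacts on top: 60 (its x) x 40 (its y) x 42 mm (z, up), 0.18 kg, starts standing on the table. Two or three of the four packs are there. Best gripped across its 40 mm.
- pack2_center (a point): Centre of a black battery pack with an orange band and two brass contacts on top: 60 (its x) x 40 (its y) x 42 mm (z, up), 0.18 kg, starts standing on the table. Two or three of the four packs are there. Best gripped across its 40 mm.
- pack3_center (a point): Centre of a black battery pack with an orange band and two brass contacts on top: 60 (its x) x 40 (its y) x 42 mm (z, up), 0.18 kg, starts standing on the table. Two or three of the four packs are there. Best gripped across its 40 mm.
- pack4_center (a point): Centre of a black battery pack with an orange band and two brass contacts on top: 60 (its x) x 40 (its y) x 42 mm (z, up), 0.18 kg, starts standing on the table. Two or three of the four packs are there. Best gripped across its 40 mm.
- socket: Bystander: small steel socket, 28 mm across, 26 mm high, standing among the packs; origin at its underside or handle. Leave it alone.
- spray_can: Bystander: white spray can with red cap, 60 mm across, 180 mm high; origin at its underside or handle. Leave it alone.
- tape_roll: Bystander: blue tape roll, 70 mm across, lying; origin at its underside or handle. Leave it alone.
- screwdriver: Bystander: screwdriver lying in front of the tester, on the robot's side; origin at its underside or handle. Leave it alone.
- wrench: Bystander: wrench lying beyond the trays; origin at its underside or handle. Leave it alone.
- mug: Bystander: white mug, 90 mm high; origin at its underside or handle. Leave it alone.
There are look-alikes about, which are no part of the job. Leave any brown or purple look-alike of the part that bears pack3_center alone. Leave any brown or pink look-alike of the part that bears pack1_center alone.

How it is judged:
By the outcome, as a careful person would: the job done as asked, in the order asked, and still so for the second after the job is handed in, with the robot touching nothing.
Of pack1, pack2, pack3, pack4 only 2 to 3 are there at a start; the rules pass over those that are not, and their reading is None.
At some moment in a run one of pack1, pack2, pack3, pack4 may be knocked a few centimetres aside while the robot is not near it.
Once in a run the grip may slacken for a moment while it holds something.
It also fails if it takes over 210 s, if anything falls off the work surface, if the arm or the gripper's body presses on something with over 40 N, if the wrist force passes 120 N, or if a joint passes its speed limit or range.

## Working session

There is one attempt and no reset: what is moved stays moved. The work goes in short steps, Python scripts to look and compute and a tool call to move; the robot and the scene stay as the last step left them, time stands still between calls to the robot, and variables do not carry over. Pictures are saved under pics/ and viewed, about 12 in all and at most 16, crops included, and the job is handed in when it is done.

Besides the shell and the picture viewer there is one more tool, called as a command line: name --pt "numbers of a row" for each row, then --argument value for the rest. servo_tool: Moves the arm, as the interface text tells. Its arguments: {"type":"object","properties":{"dp":{"type":"array"},"yaw":{"type":"array"},"jaw":{"type":"array"},"squeeze":{"type":"number"}},"required":["dp","yaw","jaw"]}

```bash
mkdir -p pics; ls; cat > h.py <<'E'
import numpy as np, cv2
from scipy.spatial.transform import Rotation as R
from workcell import monitor, viewer, ticket, models
def cam(p,st=None):
    if 'extrinsics' in p: return np.array(p['extrinsics'])
    T=np.eye(4); T[:3,:3]=R.from_rotvec(st['orientation']).as_matrix(); T[:3,3]=st['tcp_pos']
    return T@np.array(p['mount'])
def w(p,uv,z,st=None):
    E=cam(p,st);K=np.array(p['K'])
    d=np.linalg.solve(K,[uv[0],uv[1],1.]);d=E[:3,:3]@(d*[1,-1,-1])
    o=E[:3,3];return o+d*(z-o[2])/d[2]
def px(p,X,st=None):
    E=cam(p,st);c=np.linalg.inv(E)@np.append(X,1);c=c[:3]*[1,-1,-1]
    q=np.array(p['K'])@c;return q[:2]/q[2]
def save(p,n): cv2.imwrite('pics/'+n,p['color'][:,:,::-1])
def show():
    s=monitor.state();r=R.from_rotvec(s['orientation']).as_matrix()
    print('t',round(s['clock'],2),'tcp',np.round(s['tcp_pos'],1),'toolx',np.round(r[:,0],3),'tooly',np.round(r[:,1],3),'z',np.round(r[:,2],3),'F',np.round(s['ft_force'],1),'gap',round(s['finger_gap'],3),'q',np.round(s['qpos'],2));return s
E
python3 - <<'E'
from h import *
s=show()
for n in ['scene','top']:
    p=viewer.snapshot(n);save(p,n+'0.png');print(n,[k for k in p], np.round(cam(p),2).tolist(),np.round(p['K'],1).tolist(),p.get('distortion'))
    for t in ['pack1_center','carriage_floor','carriage_handle','head_knob','head','disc_green','disc_red','socket','screwdriver','spray_can','mug','tape_roll','wrench']:
        try: r=models.silhouettes(p,t)
        except Exception as e: print(t,e);continue
        print(t,[(round(a['score'],2),np.round(a['location']).tolist(),int(a['mask'].sum()),np.round(w(p,a['location'],42 if 'pack' in t else 0)[:2]).tolist()) for a in r])
E
```

```text
pics
t 0.0 tcp [200.5 591.2 206.6] toolx [ 0.321  0.947 -0.002] tooly [ 0.947 -0.321  0.   ] z [-0.001 -0.002 -1.   ] F [ 0.1  0.2 -0.5] gap 1.0 q [-1.21  0.69 -0.19  1.57  0.16  0.9  -0.22]
scene ['color', 'K', 'extrinsics', 'shot'] [[-0.31, -0.63, 0.71, 1376.02], [0.95, -0.21, 0.23, 223.75], [0.0, 0.75, 0.66, 940.94], [0.0, 0.0, 0.0, 1.0]] [[436.8, 0.0, 323.8], [0.0, 436.8, 238.8], [0.0, 0.0, 1.0]] None
pack1_center [(0.82, [214.0, 233.0], 296, [491.0, -420.0]), (0.62, [218.0, 257.0], 392, [584.0, -357.0])]
carriage_floor []
carriage_handle [(0.69, [501.0, 334.0], 184, [577.0, 457.0])]
head_knob [(0.72, [321.0, 289.0], 1491, [573.0, -41.0])]
head [(0.63, [324.0, 290.0], 1543, [573.0, -30.0])]
disc_green [(0.71, [497.0, 284.0], 160, [398.0, 442.0]), (0.41, [314.0, 233.0], 187, [344.0, -137.0]), (0.26, [173.0, 233.0], 994, [491.0, -577.0])]
disc_red [(0.72, [499.0, 336.0], 190, [587.0, 451.0]), (0.58, [248.0, 251.0], 86, [491.0, -307.0])]
socket [(0.58, [248.0, 249.0], 91, [486.0, -311.0]), (0.32, [316.0, 229.0], 202, [326.0, -139.0])]
screwdriver [(0.72, [316.0, 229.0], 144, [324.0,
[... 789 characters left out ...]
)]
carriage_handle [(0.56, [304.0, 225.0], 1784, [591.0, 10.0])]
head_knob [(0.16, [180.0, 195.0], 301, [684.0, 383.0])]
head [(0.61, [304.0, 196.0], 803, [679.0, 10.0])]
disc_green [(0.47, [153.0, 289.0], 174, [402.0, 449.0])]
disc_red [(0.62, [154.0, 227.0], 139, [585.0, 457.0])]
socket [(0.72, [307.0, 196.0], 771, [681.0, -0.0]), (0.58, [408.0, 253.0], 43, [504.0, -299.0])]
screwdriver [(0.85, [360.0, 310.0], 197, [337.0, -153.0]), (0.55, [412.0, 257.0], 93, [491.0, -312.0])]
spray_can [(0.82, [374.0, 167.0], 685, [772.0, -203.0])]
mug [(0.57, [491.0, 237.0], 864, [551.0, -550.0])]
tape_roll [(0.65, [221.0, 167.0], 282, [772.0, 264.0])]
wrench [(0.71, [183.0, 193.0], 392, [690.0, 376.0])]
```

```bash
python3 - <<'E'
import cv2
a=cv2.imread('pics/top0.png')
cv2.imwrite('pics/top0c.png',cv2.resize(a[130:350,120:540],None,fx=1.9,fy=1.9,interpolation=cv2.INTER_CUBIC))
E
```

```text
(no output)
```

View pics/top0c.png

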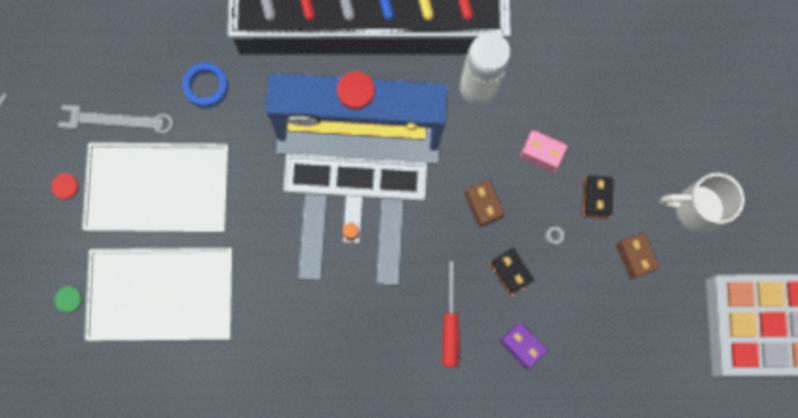

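View pics/scene0.png

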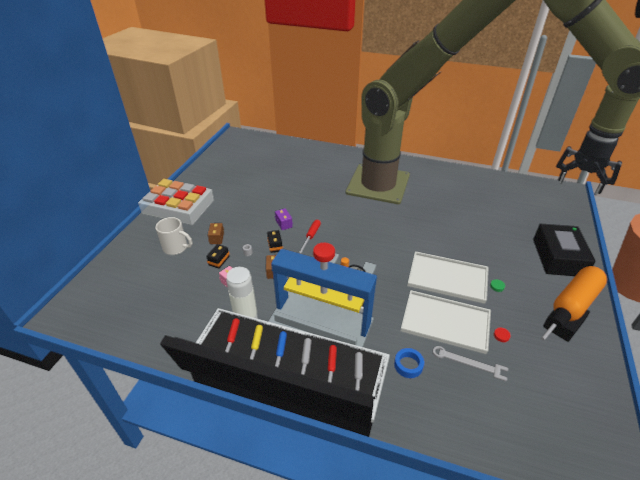

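Two black packs (crop (512,271) and (598,196)); the others there are brown, pink and purple. The green disc is beside the near tray, and the carriage is partly out. Next I'll measure it all from the top view.

```bash
cat >> h.py <<'E'
def blobs(p,lo,hi,z,st=None,amin=15,roi=None):
    hsv=cv2.cvtColor(p['color'],cv2.COLOR_RGB2HSV);m=cv2.inRange(hsv,np.array(lo),np.array(hi))
    if roi: k=np.zeros_like(m);k[roi[1]:roi[3],roi[0]:roi[2]]=255;m&=k
    n,l,s,c=cv2.connectedComponentsWithStats(m)
    return [(np.round(c[i],1).tolist(),int(s[i,4]),np.round(w(p,c[i],z,st)[:2],1).tolist()) for i in range(1,n) if s[i,4]>=amin]
E
python3 - <<'E'
from h import *
p=viewer.snapshot('top')
print('knob',blobs(p,(0,150,90),(8,255,255),250,roi=(280,160,330,195)))
print('knob',blobs(p,(170,150,90),(180,255,255),250,roi=(280,160,330,195)))
print('handle',blobs(p,(3,130,120),(20,255,255),68,roi=(290,240,320,262)))
print('green',blobs(p,(40,80,60),(85,255,255),12,roi=(130,270,180,310)))
print('brass',blobs(p,(12,80,110),(35,255,255),42,amin=3,roi=(360,200,470,300)))
g=p['color'][:,:,0].astype(int)
# carriage pan and trays
hsv=cv2.cvtColor(p['color'],cv2.COLOR_RGB2HSV)
m=cv2.inRange(hsv,(0,0,190),(180,40,255))
n,l,s,c=cv2.connectedComponentsWithStats(m)
for i in range(1,n):
    if s[i,4]>150:
        pts=np.argwhere(l==i)[:,::-1].astype(np.float32);r=cv2.minAreaRect(pts)
        z=28 if s[i,0]>250 else 14
        bp=[np.round(w(p,q,z)[:2]).tolist() for q in cv2.boxPoints(r)]
        print(s[i].tolist(),np.round(c[i],1),np.round(w(p,r[0],z)[:2]),bp)
E
```

```text
knob [([306.9, 176.6], 251, [663.8, -3.7])]
knob []
handle [([303.9, 251.3], 43, [499.4, 8.2])]
green [([155.4, 287.0], 153, [405.5, 440.0])]
brass [([401.9, 205.3], 7, [639.1, -279.1]), ([411.8, 209.8], 6, [625.2, -307.9]), ([435.7, 226.3], 15, [575.5, -375.9]), ([375.0, 236.1], 94, [547.2, -197.8]), ([367.3, 231.7], 3, [560.5, -175.7]), ([435.5, 237.2], 18, [543.1, -373.7]), ([457.0, 264.0], 146, [464.5, -432.0]), ([449.4, 260.1], 8, [475.8, -410.6]), ([386.6, 266.9], 17, [456.9, -228.7]), ([392.7, 276.4], 18, [429.6, -245.3])]
[240, 98, 121, 51, 362] [271.6 134.4] [840.  47.] [[853.0, 257.0], [993.0, 205.0], [827.0, -162.0], [692.0, -105.0]]
[279, 98, 109, 69, 734] [370.2 133.6] [873. -79.] [[766.0, 84.0], [985.0, 86.0], [984.0, -247.0], [765.0, -241.0]]
[164, 205, 76, 47, 3364] [201.6 228.2] [579. 313.] [[513.0, 421.0], [651.0, 425.0], [646.0, 203.0], [507.0, 202.0]]
[270, 211, 74, 38, 866] [306.4 224.2] [569.   3.] [[523.0, 113.0], [629.0, 108.0], [614.0, -110.0], [509.0, -101.0]]
[469, 224, 34, 23, 282] [489.6 236.4] [ 556. -533.] [[551.0, -474.0], [603.0, -499.0], [562.0, -592.0], [510.0, -567.0]]
[165, 261, 77, 48, 3600] [203.2 284.4] [412. 302.] [[481.0, 415.0], [480.0, 194.0], [344.0, 190.0], [345.0, 409.0]]
[497, 275, 72, 52, 1038] [528.6 301. ] [ 360. -647.] [[434.0, -550.0], [433.0, -757.0], [287.0, -743.0], [288.0, -540.0]]
```

servo_tool --pt "-4 4 0" --pt "-8 8 0" --pt "-12 12.2 0" --pt "-16 16.4 0" --pt "-20 20.5 0" --pt "-24 24.7 0" --pt "-28 28.8 0" --pt "-32 33 0" --pt "-35 36 0" --pt "-38 39.2 0" --yaw '[-0.1,-0.2,-0.254,-0.254,-0.254,-0.254,-0.254,-0.254,-0.254,-0.254]' --jaw '[1,1,1,1,1,1,1,1,1,1]'

```text
clock: 2.28
tcp_pos: [391.2, 219.3, 207.7]
orientation: [2.3, 2.139, 0.001]
ft_force: [-0.3, -0.1, -0.1]
finger_gap: 0.996
```

servo_tool --pt "-4 2.4 0" --pt "-8 4.8 0" --pt "-12 7.2 0" --pt "-16 9.7 0" --pt "-18.5 11.3 0" --pt "-20.2 12.3 0" --pt "-20.2 12.3 0" --pt "-20.2 12.3 0" --pt "-20.2 12.3 0" --pt "-20.2 12.3 0" --yaw '[0,0,0,0,0,0,0,0,0,0]' --jaw '[1,1,1,0.8,0.7,0.7,0.7,0.7,0.7,0.7]'

```text
clock: 3.12
tcp_pos: [498.7, 10.6, 207.8]
orientation: [-2.297, -2.142, -0.002]
ft_force: [-0.1, 0.1, -0.0]
finger_gap: 0.699
```

```bash
cat >> h.py <<'E'
def go(X,ang=None):
    "dp (cm) and yaw to take TCP to X with toolx at angle ang (deg) or the half turn nearest"
    s=monitor.state();r=R.from_rotvec(s['orientation']).as_matrix();d=r.T@(np.array(X)-s['tcp_pos'])/10
    a=np.degrees(np.arctan2(r[1,0],r[0,0]));y=0
    if ang is not None: y=np.radians((a-ang+90)%180-90)
    print('go',np.round(d,2),'yaw',round(y,3),'alt',round(y-np.sign(y)*np.pi,3),'now ang',round(a,1))
E
python3 - <<'E'
from h import *
s=show();p=viewer.snapshot('wrist');save(p,'w1.png');print(np.round(p['mount'],2).tolist())
print('handle',blobs(p,(3,130,120),(20,255,255),68,s,amin=100))
E
```

```text
t 3.12 tcp [498.7  10.6 207.8] toolx [0.07  0.998 0.001] tooly [ 0.998 -0.07   0.   ] z [ 0.     0.001 -1.   ] F [-0.1  0.1 -0. ] gap 0.699 q [ 0.11  0.54 -0.35  1.93  0.27  0.71  1.1 ]
[[1.0, -0.0, -0.0, -0.26], [-0.0, -0.96, -0.26, -65.98], [-0.0, 0.26, -0.96, -167.25], [0.0, 0.0, 0.0, 1.0]]
handle [([76.6, 174.2], 505, [440.7, -187.7]), ([315.7, 228.5], 603, [501.0, 8.8]), ([112.2, 285.2], 1749, [540.8, -179.8])]
```

View pics/w1.png

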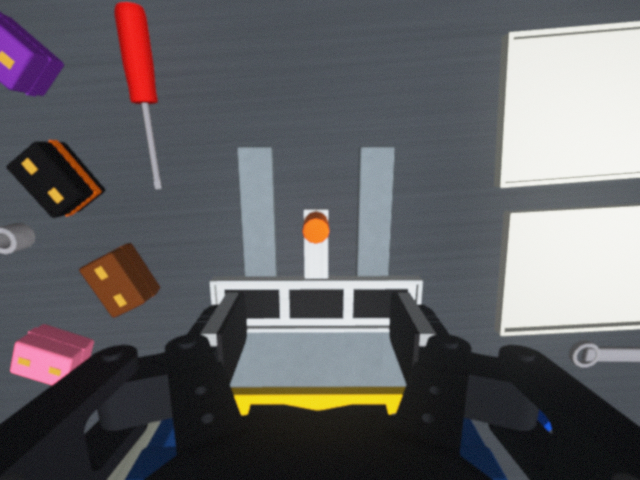

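The orange handle is at pixel (316,228), (501,9) in the world, with the pan square to the jaws. I'll descend and grip the handle.

servo_tool --pt "-0.15 0.25 3" --pt "-0.15 0.25 6" --pt "-0.15 0.25 9" --pt "-0.15 0.25 12" --pt "-0.15 0.25 14.5" --pt "-0.15 0.25 16.5" --pt "-0.15 0.25 17.2" --pt "-0.15 0.25 17.2" --pt "-0.15 0.25 17.2" --pt "-0.15 0.25 17.2" --yaw '[0,0,0,0,0,0,0,0,0,0]' --jaw '[0.7,0.7,0.7,0.7,0.7,0.7,0.7,0.6,0.4,0.2]' --squeeze 40

```text
clock: 4.0
tcp_pos: [502.1, 9.7, 37.0]
orientation: [2.296, 2.143, 0.005]
ft_force: [-0.1, -0.0, 0.0]
finger_gap: 0.33
```

servo_tool --pt "0 0 0" --pt "0 0 0" --pt "0 0 0" --pt "0 -1 0" --pt "0 -2 0" --pt "0 -3 0" --pt "0 -4 0" --pt "0 -5 0" --pt "0 -6 0" --pt "0 -7 0" --yaw '[0,0,0,0,0,0,0,0,0,0]' --jaw '[0.1,0.05,0.05,0.05,0.05,0.05,0.05,0.05,0.05,0.05]'

```text
clock: 4.83
tcp_pos: [433.8, 13.3, 37.6]
orientation: [2.296, 2.138, 0.008]
ft_force: [1.8, -5.2, -4.5]
finger_gap: 0.247
```

servo_tool --pt "0 -0.3 0" --pt "0 -0.6 0" --pt "0 -0.9 0" --pt "0 -1.1 0" --pt "0 -1.2 0" --pt "0 -1.3 0" --pt "0 -1.4 0" --pt "0 -1.4 0" --pt "0 -1.4 0" --pt "0 -1.4 0" --yaw '[0,0,0,0,0,0,0,0,0,0]' --jaw '[0.05,0.05,0.05,0.05,0.05,0.05,0.05,0.05,0.05,0.05]'

```text
clock: 5.67
tcp_pos: [425.8, 13.8, 37.7]
orientation: [2.295, 2.132, 0.018]
ft_force: [10.4, -6.3, -13.8]
finger_gap: 0.252
```

End stop reached (10 N at x=425.8). I'll release and rise.

servo_tool --pt "0 0.1 0" --pt "0 0.1 0" --pt "0 0.1 0" --pt "0 0.1 0" --pt "0 0.1 -1" --pt "0 0.1 -4" --pt "0 0.1 -8" --pt "0 0.1 -12" --pt "0 0.1 -14" --pt "0 0.1 -16" --yaw '[0,0,0,0,0,0,0,0,0,0]' --jaw '[0.3,0.5,0.7,0.7,0.7,0.7,0.7,0.7,0.7,0.7]'

```text
clock: 6.5
tcp_pos: [423.9, 13.9, 199.8]
orientation: [2.293, 2.132, 0.02]
ft_force: [0.9, -1.0, 0.0]
finger_gap: 0.701
```

```bash
python3 - <<'E'
from h import *
show();go([443,-237,200],-58.7)
p=viewer.snapshot('top')
print('handle',blobs(p,(3,130,120),(20,255,255),68,roi=(290,240,320,292)))
print('brass',blobs(p,(12,80,110),(35,255,255),42,amin=3,roi=(360,200,470,300)))
E
```

```text
t 6.5 tcp [423.9  13.9 199.8] toolx [0.073 0.997 0.002] tooly [ 0.997 -0.073  0.016] z [ 0.016  0.001 -1.   ] F [ 0.9 -1.   0. ] gap 0.701 q [ 0.27  0.5  -0.62  2.15  0.5   0.62  0.8 ]
go [-2.488e+01  3.730e+00 -2.000e-02] yaw -0.619 alt 2.522 now ang 85.8
handle []
brass [([401.9, 205.3], 7, [639.1, -279.1]), ([411.8, 209.8], 6, [625.2, -307.9]), ([435.7, 226.3], 15, [575.5, -375.9]), ([374.6, 235.8], 134, [548.2, -196.4]), ([435.5, 237.2], 18, [543.1, -373.7]), ([456.5, 263.7], 137, [465.3, -430.7]), ([448.0, 258.0], 5, [482.0, -406.9]), ([386.6, 266.9], 17, [456.9, -228.7]), ([392.7, 276.4], 18, [429.6, -245.3])]
```

servo_tool --pt "-2.5 0.4 0" --pt "-5 0.8 0" --pt "-7.5 1.2 0" --pt "-10 1.6 0" --pt "-13 2 0" --pt "-16 2.4 0" --pt "-19 2.8 0" --pt "-22 3.2 0" --pt "-24 3.6 0" --pt "-24.9 3.7 0" --yaw '[0.12,0.24,0.36,0.48,0.6,0.72,0.84,0.96,1.08,1.2]' --jaw '[0.8,0.8,0.8,0.8,0.8,0.8,0.8,0.8,0.8,0.8]'

```text
clock: 7.38
tcp_pos: [443.4, -240.2, 201.7]
orientation: [3.106, 0.45, 0.031]
ft_force: [-0.5, -0.3, -0.7]
finger_gap: 0.799
```

servo_tool --pt "0 0 0" --pt "0 0 0" --pt "0 0 0" --pt "0 0 0" --pt "0 0 0" --pt "0 0 0" --pt "0 0 0" --pt "0 0 0" --pt "0 0 0" --pt "0 0 0" --yaw '[0.12,0.24,0.36,0.48,0.6,0.72,0.84,0.96,1.08,1.2]' --jaw '[0.8,0.8,0.8,0.8,0.8,0.8,0.8,0.8,0.8,0.8]'

```text
clock: 8.22
tcp_pos: [442.6, -239.3, 201.4]
orientation: [-2.809, 1.387, -0.027]
ft_force: [0.3, -0.5, -0.7]
finger_gap: 0.801
```

```bash
cat >> h.py <<'E'
def pack(p,s,z=42,roi=None):
    for b in blobs(p,(12,110,120),(35,255,255),z,s,amin=60,roi=roi): print('brass',b)
E
python3 - <<'E'
from h import *
s=show();p=viewer.snapshot('wrist');save(p,'w2.png');pack(p,s)
E
```

```text
t 8.22 tcp [ 442.6 -239.3  201.4] toolx [ 0.608 -0.794  0.011] tooly [-0.794 -0.608 -0.015] z [ 0.019  0.    -1.   ] F [ 0.3 -0.5 -0.7] gap 0.801 q [ 0.37  0.53  0.07  1.96 -0.07  0.63 -0.44]
brass ([47.4, 52.6], 1437, [424.1, 22.2])
brass ([352.4, 95.2], 2469, [551.2, -196.5])
brass ([495.0, 67.5], 114, [641.0, -277.7])
brass ([508.3, 103.6], 109, [627.6, -306.8])
brass ([482.7, 194.5], 226, [557.9, -343.5])
brass ([522.9, 199.1], 165, [577.4, -375.8])
brass ([315.8, 204.7], 159, [458.3, -228.3])
brass ([496.5, 224.9], 149, [545.3, -373.5])
brass ([312.1, 238.8], 149, [430.8, -245.0])
brass ([483.1, 317.3], 1248, [470.0, -428.9])
brass ([254.7, 304.7], 63, [344.1, -240.4])
brass ([259.4, 334.5], 63, [320.7, -262.6])
brass ([514.3, 468.4], 918, [357.5, -586.0])
```

View pics/w2.png

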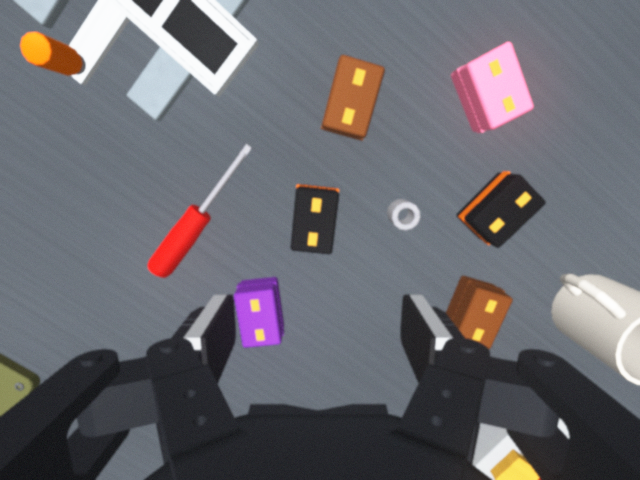

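```bash
python3 - <<'E'
from h import *
go([444.5,-236.7,60],-58.7);go([444.5,-236.7,10],-58.7)
E
```

```text
go [-0.25 -0.08 14.14] yaw 0.102 alt -3.039 now ang -52.8
go [-3.100e-01 -1.000e-02  1.914e+01] yaw 0.102 alt -3.039 now ang -52.8
```

servo_tool --pt "-0.25 -0.1 3" --pt "-0.25 -0.1 6" --pt "-0.25 -0.1 9" --pt "-0.25 -0.1 12" --pt "-0.25 -0.05 14" --pt "-0.3 0 16" --pt "-0.3 0 18" --pt "-0.3 0 19.1" --pt "-0.3 0 19.1" --pt "-0.3 0 19.1" --yaw '[0.1,0.1,0.1,0.1,0.1,0.1,0.1,0.1,0.1,0.1]' --jaw '[0.8,0.8,0.8,0.8,0.8,0.8,0.8,0.8,0.8,0.7]'

```text
clock: 9.1
tcp_pos: [444.2, -236.4, 10.3]
orientation: [-2.733, 1.53, -0.024]
ft_force: [0.3, 0.0, 0.7]
finger_gap: 0.699
```

servo_tool --pt "0 0 0" --pt "0 0 0" --pt "0 0 0" --pt "0 0 0" --pt "0 0 0" --pt "0 0 -0.5" --pt "0 0 -2" --pt "0 0 -4" --pt "0 0 -5" --pt "0 0 -6" --yaw '[0,0,0,0,0,0,0,0,0,0]' --jaw '[0.55,0.4,0.3,0.3,0.3,0.3,0.3,0.3,0.3,0.3]' --squeeze 60

```text
clock: 9.93
tcp_pos: [443.4, -236.7, 71.7]
orientation: [-2.733, 1.53, -0.026]
ft_force: [1.2, 0.3, -2.7]
finger_gap: 0.439
```

```bash
python3 - <<'E'
from h import *
s=show()
go([514.4,7.1,80],-4.2)
p=viewer.snapshot('top')
# pan and handle now
hsv=cv2.cvtColor(p['color'],cv2.COLOR_RGB2HSV)
print('handle',blobs(p,(3,130,120),(20,255,255),68,roi=(285,240,325,300)))
m=cv2.inRange(hsv,(0,0,190),(180,40,255));k=np.zeros_like(m);k[215:275,250:360]=255;m&=k
n,l,st,c=cv2.connectedComponentsWithStats(m)
for i in range(1,n):
    if st[i,4]>100:
        pts=np.argwhere(l==i)[:,::-1].astype(np.float32)
        print(st[i].tolist())
d=cv2.inRange(hsv,(0,0,0),(180,120,60))&k
n,l,st,c=cv2.connectedComponentsWithStats(d)
for i in range(1,n):
    if st[i,4]>40: print('dark',st[i].tolist(),np.round(c[i],1),np.round(w(p,c[i],20)[:2],1))
save(p,'top1.png')
E
```

```text
t 9.93 tcp [ 443.4 -236.7   71.7] toolx [ 0.523 -0.853  0.01 ] tooly [-0.852 -0.523 -0.017] z [ 0.019  0.    -1.   ] F [ 1.2  0.3 -2.7] gap 0.439 q [ 0.38  0.76  0.04  2.07 -0.13  0.3  -0.49]
go [-17.07 -18.81  -0.69] yaw -0.948 alt 2.194 now ang -58.5
handle [([302.2, 277.9], 44, [423.7, 13.0])]
[267, 237, 76, 38, 889]
```

servo_tool --pt "-1.2 -1.3 -0.4" --pt "-3.2 -3.6 -0.8" --pt "-5.7 -6.3 -0.8" --pt "-8.2 -9 -0.8" --pt "-10.7 -11.8 -0.8" --pt "-13.2 -14.5 -0.8" --pt "-15.2 -16.7 -0.8" --pt "-16.6 -18.2 -0.8" --pt "-17.1 -18.7 -0.7" --pt "-17.1 -18.7 -0.7" --yaw '[-0.11,-0.22,-0.33,-0.44,-0.55,-0.66,-0.77,-0.88,-0.948,-0.948]' --jaw '[0.3,0.3,0.3,0.3,0.3,0.3,0.3,0.3,0.3,0.3]'

```text
clock: 10.82
tcp_pos: [514.4, 10.0, 80.8]
orientation: [-3.137, 0.104, -0.034]
ft_force: [-0.7, -0.4, -1.3]
finger_gap: 0.441
```

```bash
python3 - <<'E'
from h import *
s=show();p=viewer.snapshot('wrist');save(p,'w3.png')
go([513.5,6.5,40],-4.2);go([513.5,6.5,31],-4.2)
E
```

```text
t 10.82 tcp [514.4  10.   80.8] toolx [ 0.998 -0.066  0.021] tooly [-0.066 -0.998 -0.003] z [ 0.021  0.002 -1.   ] F [-0.7 -0.4 -1.3] gap 0.441 q [-0.07  0.75 -0.06  2.03  0.13  0.35 -0.3 ]
go [-0.1   0.11  4.08] yaw 0.001 alt -3.14 now ang -4.1
go [-0.12  0.11  4.98] yaw 0.001 alt -3.14 now ang -4.1
```

View pics/w3.png

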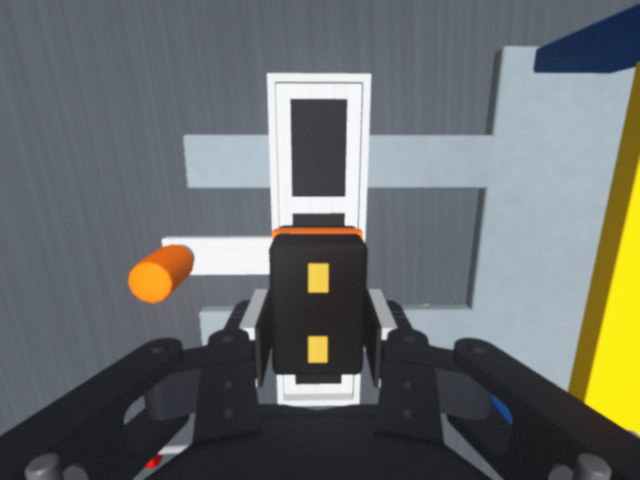

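servo_tool --pt "-0.1 0.1 0.8" --pt "-0.1 0.1 1.6" --pt "-0.1 0.1 2.4" --pt "-0.1 0.1 3.2" --pt "-0.1 0.1 4" --pt "-0.1 0.1 4.4" --pt "-0.1 0.1 4.7" --pt "-0.1 0.1 4.95" --pt "-0.1 0.1 4.95" --pt "-0.1 0.1 4.95" --yaw '[0,0,0,0,0,0,0,0,0,0]' --jaw '[0.3,0.3,0.3,0.3,0.3,0.3,0.3,0.3,0.3,0.3]'

```text
clock: 11.7
tcp_pos: [513.9, 5.9, 31.9]
orientation: [3.139, -0.114, 0.033]
ft_force: [-1.4, -2.0, 4.3]
finger_gap: 0.438
```

servo_tool --pt "0 0 0" --pt "0 0 0" --pt "0 0 0" --pt "0 0 0" --pt "0 0 0" --pt "0 0 -1" --pt "0 0 -4" --pt "0 0 -8" --pt "0 0 -12" --pt "0 0 -16" --yaw '[0,0,0,0,0,0,0,0,0,0]' --jaw '[0.5,0.55,0.65,0.65,0.65,0.65,0.65,0.7,0.8,0.8]'

```text
clock: 12.53
tcp_pos: [509.8, 6.0, 194.2]
orientation: [3.139, -0.114, 0.032]
ft_force: [1.2, 0.7, -0.3]
finger_gap: 0.797
```

```bash
python3 - <<'E'
from h import *
s=show();p=viewer.snapshot('wrist');pack(p,s,62);save(p,'w4.png')
go([561.3,-374.7,190],-94.1)
E
```

```text
t 12.53 tcp [509.8   6.  194.2] toolx [ 0.997 -0.073  0.021] tooly [-0.073 -0.997 -0.001] z [ 0.021 -0.001 -1.   ] F [ 1.2  0.7 -0.3] gap 0.797 q [-0.04  0.55 -0.1   1.95  0.1   0.63 -0.27]
brass ([513.7, 222.9], 12797, [681.3, -2.4])
brass ([319.0, 210.5], 171, [515.5, 21.0])
brass ([214.6, 227.5], 577, [426.5, 13.3])
brass ([318.7, 247.2], 155, [512.9, -10.8])
brass ([383.1, 401.5], 98, [564.8, -172.3])
go [ 7.42 37.66  1.29] yaw 1.569 alt -1.573 now ang -4.2
```

servo_tool --pt "0.8 3.8 0" --pt "1.6 7.6 0" --pt "2.4 11.4 0" --pt "3.2 15.2 0" --pt "4 19 0" --pt "4.8 22.8 0.2" --pt "5.6 26.6 0.5" --pt "6.4 30.4 0.8" --pt "7 34 1.1" --pt "7.4 37.5 1.3" --yaw '[0.12,0.24,0.36,0.48,0.6,0.72,0.84,0.96,1.08,1.2]' --jaw '[0.8,0.8,0.8,0.8,0.8,0.8,0.8,0.8,0.8,0.8]'

```text
clock: 13.42
tcp_pos: [561.2, -374.8, 190.3]
orientation: [-2.504, 1.862, -0.043]
ft_force: [0.7, -0.6, -0.0]
finger_gap: 0.8
```

servo_tool --pt "0 0 0" --pt "0 0 0" --pt "0 0 0" --pt "0 0 0" --pt "0 0 0" --pt "0 0 0" --pt "0 0 0" --pt "0 0 0" --pt "0 0 0" --pt "0 0 0" --yaw '[0.12,0.24,0.36,0.36,0.36,0.36,0.36,0.36,0.36,0.36]' --jaw '[0.8,0.8,0.8,0.8,0.8,0.8,0.8,0.8,0.8,0.8]'

```text
clock: 14.25
tcp_pos: [561.1, -374.8, 190.4]
orientation: [-2.127, 2.276, -0.036]
ft_force: [0.3, -0.7, -0.4]
finger_gap: 0.798
```

```bash
python3 - <<'E'
from h import *
s=show();p=viewer.snapshot('wrist');pack(p,s,42,roi=(200,100,450,360));save(p,'w5.png')
go([561.3,-374.7,190],-94.1);go([561.3,-374.7,10],-94.1)
E
```

```text
t 14.25 tcp [ 561.1 -374.8  190.4] toolx [-0.068 -0.998 -0.003] tooly [-0.997  0.068 -0.034] z [ 0.035  0.    -0.999] F [ 0.3 -0.7 -0.4] gap 0.798 q [ 0.38  0.78  0.3   1.47 -0.29  0.91 -0.87]
brass ([233.2, 161.2], 100, [627.0, -306.3])
brass ([317.1, 214.1], 161, [576.6, -375.1])
brass ([316.9, 249.0], 157, [544.8, -372.8])
brass ([381.5, 320.2], 1396, [471.0, -429.4])
go [-0.01 -0.01  0.04] yaw 0.004 alt -3.138 now ang -93.9
go [ 0.04  0.6  18.03] yaw 0.004 alt -3.138 now ang -93.9
```

servo_tool --pt "-0.05 0 2.5" --pt "-0.05 0.1 5" --pt "-0.05 0.2 7.5" --pt "-0.05 0.3 10" --pt "-0.05 0.4 12.5" --pt "-0.05 0.5 14.5" --pt "-0.05 0.55 16.5" --pt "-0.05 0.6 17.5" --pt "-0.05 0.6 18" --pt "-0.05 0.6 18" --yaw '[0,0,0,0,0,0,0,0,0,0]' --jaw '[0.8,0.8,0.8,0.8,0.8,0.8,0.8,0.8,0.8,0.7]'

```text
clock: 15.13
tcp_pos: [561.0, -373.5, 9.5]
orientation: [-2.128, 2.277, -0.034]
ft_force: [0.7, 0.3, -0.2]
finger_gap: 0.703
```

servo_tool --pt "0 0 0" --pt "0 0 0" --pt "0 0 0" --pt "0 0 0" --pt "0 0 0" --pt "0 0 -0.5" --pt "0 -0.1 -2" --pt "0 -0.2 -4" --pt "0 -0.2 -6" --pt "0 -0.2 -7" --yaw '[0,0,0,0,0,0,0,0,0,0]' --jaw '[0.55,0.4,0.3,0.3,0.3,0.3,0.3,0.3,0.3,0.3]' --squeeze 60

```text
clock: 15.97
tcp_pos: [561.5, -374.6, 81.9]
orientation: [-2.127, 2.277, -0.039]
ft_force: [0.7, -0.8, -1.5]
finger_gap: 0.442
```

```bash
python3 - <<'E'
from h import *
s=show()
go([508.6,-61.3,85],-4.2)
E
```

```text
t 15.97 tcp [ 561.5 -374.6   81.9] toolx [-0.068 -0.998 -0.002] tooly [-0.997  0.068 -0.036] z [ 0.036 -0.001 -0.999] F [ 0.7 -0.8 -1.5] gap 0.442 q [ 0.4   0.91  0.25  1.55 -0.33  0.69 -0.83]
go [-30.9    7.38  -0.52] yaw -1.565 alt 1.576 now ang -93.9
```

servo_tool --pt "-2 0.4 -0.2" --pt "-5 1.2 -0.4" --pt "-8.5 2 -0.5" --pt "-12 2.9 -0.5" --pt "-15.5 3.7 -0.5" --pt "-19 4.5 -0.5" --pt "-22.5 5.4 -0.5" --pt "-26 6.2 -0.5" --pt "-29 6.9 -0.5" --pt "-30.9 7.4 -0.5" --yaw '[-0.11,-0.22,-0.33,-0.44,-0.55,-0.66,-0.77,-0.88,-0.99,-1.1]' --jaw '[0.3,0.3,0.3,0.3,0.3,0.3,0.3,0.3,0.3,0.3]'

```text
clock: 16.8
tcp_pos: [507.4, -56.8, 84.7]
orientation: [-3.022, 0.818, -0.051]
ft_force: [0.3, 0.2, -1.2]
finger_gap: 0.443
```

servo_tool --pt "0 0 0" --pt "0 0 0" --pt "0 0 0" --pt "0 0 0" --pt "0 0 0" --pt "0 0 0" --pt "0 0 0" --pt "0 0 0" --pt "0 0 0" --pt "0 0 0" --yaw '[-0.11,-0.22,-0.33,-0.44,-0.465,-0.465,-0.465,-0.465,-0.465,-0.465]' --jaw '[0.3,0.3,0.3,0.3,0.3,0.3,0.3,0.3,0.3,0.3]'

```text
clock: 17.63
tcp_pos: [507.5, -56.8, 84.7]
orientation: [-3.137, 0.101, -0.054]
ft_force: [-0.0, 0.1, -1.0]
finger_gap: 0.442
```

```bash
python3 - <<'E'
from h import *
s=show();p=viewer.snapshot('wrist');save(p,'w6.png')
go([508.6,-61.3,45],-4.2);go([508.6,-61.3,30.5],-4.2)
E
```

```text
t 17.63 tcp [507.5 -56.8  84.7] toolx [ 0.997 -0.065  0.034] tooly [-0.065 -0.998 -0.004] z [ 0.035  0.002 -0.999] F [-0.   0.1 -1. ] gap 0.442 q [ 0.07  0.73 -0.08  2.05  0.16  0.33 -0.2 ]
go [0.01 0.46 3.97] yaw 0.009 alt -3.133 now ang -3.7
go [-0.04  0.46  5.42] yaw 0.009 alt -3.133 now ang -3.7
```

View pics/w6.png

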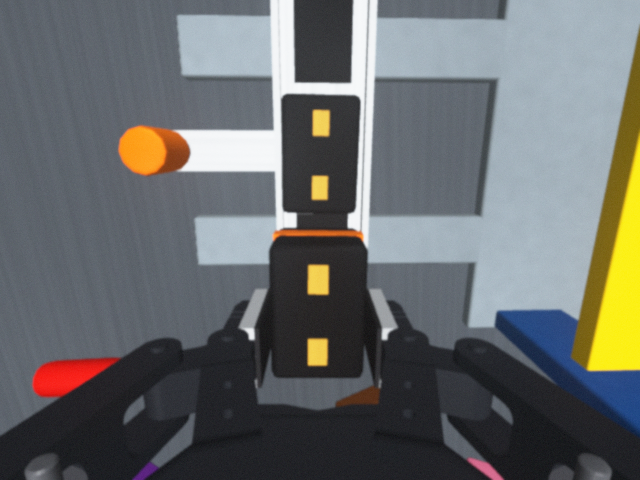

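servo_tool --pt "0.02 0.25 0" --pt "0.02 0.5 0.8" --pt "0.02 0.5 1.6" --pt "0.02 0.5 2.4" --pt "0.02 0.5 3.2" --pt "0.02 0.5 4" --pt "0.02 0.5 4.6" --pt "0 0.5 5.1" --pt "0 0.5 5.35" --pt "0 0.5 5.35" --yaw '[0.01,0.01,0.01,0.01,0.01,0.01,0.01,0.01,0.01,0.01]' --jaw '[0.3,0.3,0.3,0.3,0.3,0.3,0.3,0.3,0.3,0.3]'

```text
clock: 18.52
tcp_pos: [509.0, -62.3, 31.6]
orientation: [-3.137, 0.118, -0.054]
ft_force: [-1.6, 0.2, 5.5]
finger_gap: 0.446
```

servo_tool --pt "0 0 0" --pt "0 0 0" --pt "0 0 0" --pt "0 0 0" --pt "0 0 0" --pt "0.05 0 -1" --pt "0.15 0 -4" --pt "0.3 0 -8" --pt "0.4 0 -12" --pt "0.5 0 -16" --yaw '[0,0,0,0,0,0,0,0,0,0]' --jaw '[0.5,0.55,0.65,0.65,0.65,0.65,0.65,0.7,0.8,0.8]'

```text
clock: 19.35
tcp_pos: [507.7, -62.8, 194.0]
orientation: [-3.137, 0.118, -0.054]
ft_force: [0.4, -0.4, -0.4]
finger_gap: 0.8
```

```bash
python3 - <<'E'
from h import *
s=show();p=viewer.snapshot('wrist');pack(p,s,62);save(p,'w7.png')
print('handle',blobs(p,(3,130,120),(20,255,255),68,s,amin=100))
go([424,13,150],85.8)
E
```

```text
t 19.35 tcp [507.7 -62.8 194. ] toolx [ 0.997 -0.075  0.034] tooly [-0.075 -0.997 -0.003] z [ 0.034  0.001 -0.999] F [ 0.4 -0.4 -0.4] gap 0.8 q [ 0.12  0.55 -0.13  1.96  0.12  0.61 -0.16]
brass ([519.7, 141.8], 15813, [682.5, -4.4])
brass ([313.5, 124.4], 210, [515.9, 21.2])
brass ([201.8, 142.6], 692, [426.7, 13.9])
brass ([313.1, 166.0], 185, [513.1, -10.7])
brass ([314.0, 211.5], 172, [511.0, -48.1])
brass ([313.8, 248.4], 164, [508.4, -80.1])
brass ([355.5, 356.1], 437, [539.4, -188.3])
brass ([379.7, 346.4], 276, [562.6, -180.3])
brass ([147.2, 426.8], 60, [332.3, -246.5])
handle [([205.2, 143.2], 966, [430.9, 13.1]), ([364.6, 350.6], 1820, [547.4, -179.6])]
go [-9.64 -6.92  4.69] yaw 1.568 alt -1.573 now ang -4.3
```

View pics/w7.png

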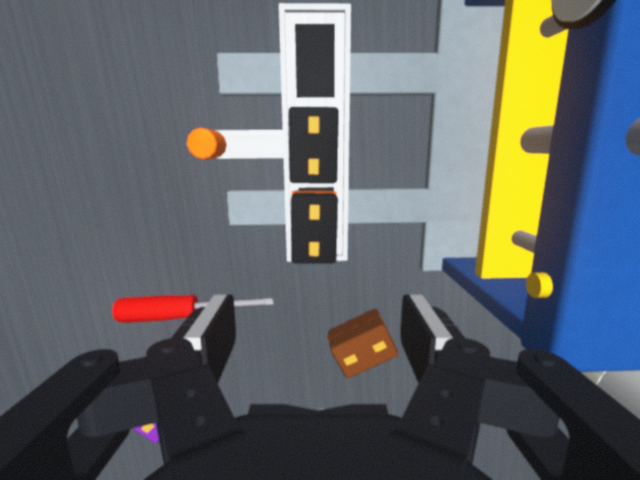

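servo_tool --pt "-1 -0.8 0" --pt "-2 -1.6 0.2" --pt "-3 -2.4 0.4" --pt "-4 -3.2 0.6" --pt "-5 -4 0.8" --pt "-6 -4.8 1" --pt "-7 -5.6 1.2" --pt "-8 -6.4 1.4" --pt "-9 -6.9 1.6" --pt "-9.5 -6.95 1.7" --yaw '[-0.11,-0.22,-0.33,-0.44,-0.55,-0.66,-0.77,-0.88,-0.99,-1.1]' --jaw '[0.8,0.8,0.8,0.8,0.8,0.8,0.7,0.7,0.7,0.7]'

```text
clock: 20.23
tcp_pos: [422.6, 14.2, 180.4]
orientation: [2.711, 1.538, 0.064]
ft_force: [-0.4, -0.7, -0.8]
finger_gap: 0.699
```

servo_tool --pt "0 0 0" --pt "0 0 0" --pt "0 0 0" --pt "0 0 0" --pt "0 0 0" --pt "0 0 0" --pt "0 0 0" --pt "0 0 0" --pt "0 0 0" --pt "0 0 0" --yaw '[-0.11,-0.22,-0.33,-0.44,-0.473,-0.473,-0.473,-0.473,-0.473,-0.473]' --jaw '[0.7,0.7,0.7,0.7,0.7,0.7,0.7,0.7,0.7,0.7]'

```text
clock: 21.07
tcp_pos: [422.6, 14.2, 180.4]
orientation: [2.27, 2.124, 0.053]
ft_force: [0.4, -0.4, 0.8]
finger_gap: 0.699
```

```bash
python3 - <<'E'
from h import *
s=show()
go([425,13.5,90],85.8);go([425,13.5,37],85.8)
E
```

```text
t 21.07 tcp [422.6  14.2 180.4] toolx [0.066 0.998 0.003] tooly [ 0.997 -0.066  0.047] z [ 0.047 -0.    -0.999] F [ 0.4 -0.4  0.8] gap 0.699 q [ 0.22  0.51 -0.54  2.21  0.57  0.51  0.73]
go [-0.08 -0.18  9.04] yaw 0.007 alt -3.135 now ang 86.2
go [-0.09 -0.43 14.34] yaw 0.007 alt -3.135 now ang 86.2
```

servo_tool --pt "-0.08 -0.05 3" --pt "-0.08 -0.15 6" --pt "-0.08 -0.2 9" --pt "-0.08 -0.3 11.5" --pt "-0.08 -0.4 13.3" --pt "-0.08 -0.4 14.3" --pt "-0.08 -0.4 14.3" --pt "-0.08 -0.4 14.3" --pt "-0.08 -0.4 14.3" --pt "-0.08 -0.4 14.3" --yaw '[0,0,0,0,0,0,0,0,0,0]' --jaw '[0.7,0.7,0.7,0.7,0.7,0.7,0.6,0.4,0.2,0.05]' --squeeze 40

```text
clock: 21.9
tcp_pos: [425.4, 13.8, 37.1]
orientation: [2.27, 2.125, 0.053]
ft_force: [1.7, 0.8, -10.8]
finger_gap: 0.246
```

servo_tool --pt "0 0 0" --pt "0 0 0" --pt "0 0 0" --pt "0 0.4 0" --pt "0 1 -0.05" --pt "0 2 -0.1" --pt "0 3 -0.14" --pt "0 4 -0.19" --pt "0 5 -0.23" --pt "0 6 -0.28" --yaw '[0,0,0,0,0,0,0,0,0,0]' --jaw '[0.05,0.05,0.05,0.05,0.05,0.05,0.05,0.05,0.05,0.05]'

```text
clock: 22.73
tcp_pos: [478.0, 10.2, 38.0]
orientation: [2.278, 2.134, 0.037]
ft_force: [-1.3, 4.9, -62.1]
finger_gap: 0.249
```

```bash
python3 - <<'E'
from h import *
s=show()
go([574.3,2.6,37],85.8)
E
```

```text
t 22.73 tcp [478.   10.2  38. ] toolx [0.065 0.998 0.004] tooly [ 0.997 -0.066  0.031] z [ 0.031  0.002 -1.   ] F [ -1.3   4.9 -62.1] gap 0.249 q [ 0.11  0.83 -0.38  2.15  1.05  0.32  0.34]
go [-0.12  9.65  0.39] yaw 0.008 alt -3.134 now ang 86.2
```

servo_tool --pt "0 0 0.02" --pt "0 0 0.04" --pt "0 0.4 0.06" --pt "0 1 0.08" --pt "0 2 0.12" --pt "0 3 0.15" --pt "0 4 0.18" --pt "0 5 0.21" --pt "0 6 0.25" --pt "0 7 0.28" --yaw '[0,0,0,0,0,0,0,0,0,0]' --jaw '[0.05,0.05,0.05,0.05,0.05,0.05,0.05,0.05,0.05,0.05]'

```text
clock: 23.57
tcp_pos: [546.9, 5.6, 37.2]
orientation: [2.279, 2.136, 0.033]
ft_force: [-1.7, 1.7, -4.6]
finger_gap: 0.25
```

```bash
python3 - <<'E'
from h import *
s=show()
go([574.3,2.6,37],85.8)
E
```

```text
t 23.57 tcp [546.9   5.6  37.2] toolx [0.065 0.998 0.003] tooly [ 0.997 -0.065  0.028] z [ 0.028  0.001 -1.   ] F [-1.7  1.7 -4.6] gap 0.25 q [ 0.21  0.89 -0.52  1.94  0.9   0.52  0.56]
go [-0.12  2.75  0.1 ] yaw 0.008 alt -3.133 now ang 86.3
```

Good. Final part, slowly up to the end stop, a few mm past.

servo_tool --pt "0 0.5 0" --pt "-0.03 1 0.03" --pt "-0.06 1.5 0.05" --pt "-0.09 1.9 0.06" --pt "-0.1 2.2 0.07" --pt "-0.1 2.5 0.08" --pt "-0.1 2.7 0.08" --pt "-0.1 2.9 0.09" --pt "-0.1 3.1 0.1" --pt "-0.1 3.3 0.1" --yaw '[0,0,0,0,0,0,0,0,0,0]' --jaw '[0.05,0.05,0.05,0.05,0.05,0.05,0.05,0.05,0.05,0.05]'

```text
clock: 24.4
tcp_pos: [573.4, 3.7, 37.0]
orientation: [2.282, 2.142, 0.02]
ft_force: [-19.5, 6.4, 12.3]
finger_gap: 0.245
```

servo_tool --pt "0 0 0" --pt "0 0 0" --pt "0 0 0" --pt "0 0 -2" --pt "0 0 -6" --pt "0 0 -10" --pt "0 0 -14" --pt "0 0 -18" --pt "0 0 -21" --pt "0 0 -25" --yaw '[0,0,0,0,0,0,0,0,0,0]' --jaw '[0.3,0.5,0.6,0.6,0.6,0.6,0.4,0.2,0,0]'

```text
clock: 25.23
tcp_pos: [569.2, 1.8, 288.6]
orientation: [2.283, 2.139, 0.019]
ft_force: [0.3, -0.6, -1.1]
finger_gap: 0.036
```

```bash
python3 - <<'E'
from h import *
s=show();p=viewer.snapshot('top');q=viewer.snapshot('scene');save(q,'scene1.png')
print('knob',blobs(p,(0,150,90),(8,255,255),250,roi=(280,160,330,195)))
print('knob',blobs(q,(0,150,90),(8,255,255),250,roi=(300,235,345,265)))
print('handle',blobs(p,(3,130,120),(20,255,255),68,roi=(285,210,325,300)))
go([664,-3.7,300]);go([664,-3.7,256])
E
```

```text
t 25.23 tcp [569.2   1.8 288.6] toolx [0.065 0.998 0.   ] tooly [ 0.998 -0.065  0.018] z [ 0.018 -0.001 -1.   ] F [ 0.3 -0.6 -1.1] gap 0.036 q [ 0.39  0.61 -0.82  1.63  0.5   1.1   0.94]
knob []
knob [([310.3, 236.0], 15, [633.2, -46.7]), ([323.8, 251.8], 331, [675.8, 1.2])]
handle [([305.8, 226.1], 44, [572.3, 2.8])]
go [-0.2   9.05 -0.29] yaw 0 alt 0.0 now ang 86.2
go [-0.21  8.91  4.11] yaw 0 alt 0.0 now ang 86.2
```

servo_tool --pt "0 2 -0.3" --pt "-0.1 4 -0.3" --pt "-0.2 6 -0.3" --pt "-0.2 8 -0.2" --pt "-0.2 9.2 -0.1" --pt "-0.2 9.2 0.2" --pt "-0.2 9.2 0.6" --pt "-0.2 9.2 1" --pt "-0.2 9.2 1.5" --pt "-0.2 9.2 2" --yaw '[0,0,0,0,0,0,0,0,0,0]' --jaw '[0,0,0,0,0,0,0,0,0,0]'

```text
clock: 26.17
tcp_pos: [665.6, -4.0, 276.8]
orientation: [2.278, 2.133, 0.037]
ft_force: [-0.3, 0.3, 0.1]
finger_gap: 0.001
```

servo_tool --pt "0 0 0.3" --pt "0 0 0.6" --pt "0 0 0.9" --pt "0 0 1.2" --pt "0 0 1.5" --pt "0 0 1.8" --pt "0 0 2.1" --pt "0 0 2.4" --pt "0 0 2.7" --pt "0 0 3" --yaw '[0,0,0,0,0,0,0,0,0,0]' --jaw '[0,0,0,0,0,0,0,0,0,0]'

```text
clock: 27.0
tcp_pos: [666.5, -3.9, 246.5]
orientation: [2.277, 2.133, 0.037]
ft_force: [-0.4, 0.2, 0.6]
finger_gap: -0.003
```

```bash
python3 - <<'E'
from h import *
s=show();p=viewer.snapshot('scene');save(p,'scene2.png')
a=cv2.imread('pics/scene2.png')[200:350,240:400];b=cv2.imread('pics/scene1.png')[200:350,240:400]
cv2.imwrite('pics/press.png',cv2.resize(np.hstack([b,a]),None,fx=2.5,fy=2.5))
E
```

```text
t 27.0 tcp [666.5  -3.9 246.5] toolx [0.065 0.998 0.003] tooly [ 0.997 -0.065  0.031] z [ 0.032  0.001 -1.   ] F [-0.4  0.2  0.6] gap -0.003 q [ 0.31  0.78 -0.77  1.4   0.57  1.15  0.98]
```

View pics/press.png

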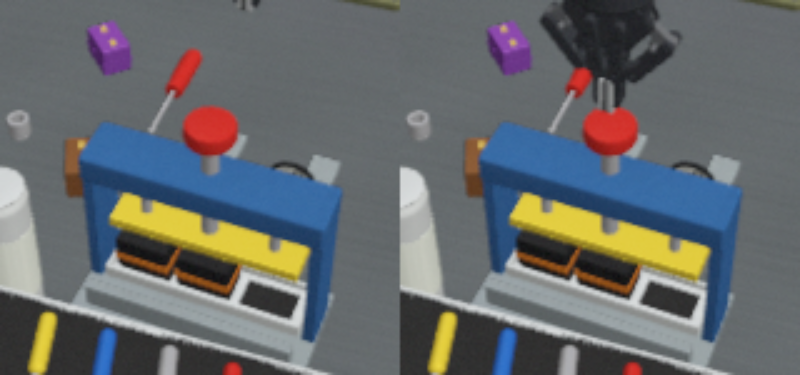

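servo_tool --pt "0 0 0.3" --pt "0 0 0.6" --pt "0 0 0.9" --pt "0 0 1.2" --pt "0 0 1.5" --pt "0 0 1.8" --pt "0 0 2.1" --pt "0 0 2.3" --pt "0 0 2.5" --pt "0 0 2.6" --yaw '[0,0,0,0,0,0,0,0,0,0]' --jaw '[0,0,0,0,0,0,0,0,0,0]'

```text
clock: 27.88
tcp_pos: [666.8, -4.0, 220.1]
orientation: [2.278, 2.134, 0.036]
ft_force: [-2.3, -0.7, 4.9]
finger_gap: -0.002
```

servo_tool --pt "0 0 0.1" --pt "0 0 0.2" --pt "0 0 0.3" --pt "0 0 0.4" --pt "0 0 0.5" --pt "0 0 0.5" --pt "0 0 0.5" --pt "0 0 0.5" --pt "0 0 0.5" --pt "0 0 0.5" --yaw '[0,0,0,0,0,0,0,0,0,0]' --jaw '[0,0,0,0,0,0,0,0,0,0]'

```text
clock: 28.72
tcp_pos: [666.8, -4.0, 215.5]
orientation: [2.278, 2.134, 0.035]
ft_force: [-2.4, -1.3, 6.5]
finger_gap: 0.005
```

```bash
python3 - <<'E'
from h import *
s=show();p=viewer.snapshot('scene');save(p,'scene3.png')
a=cv2.imread('pics/scene3.png')[200:350,240:400]
cv2.imwrite('pics/press2.png',cv2.resize(a,None,fx=4,fy=4))
E
```

```text
t 28.72 tcp [666.8  -4.  215.5] toolx [0.065 0.998 0.003] tooly [ 0.997 -0.065  0.03 ] z [ 0.03   0.001 -1.   ] F [-2.4 -1.3  6.5] gap 0.005 q [ 0.31  0.81 -0.75  1.44  0.6   1.1   0.96]
```

View pics/press2.png

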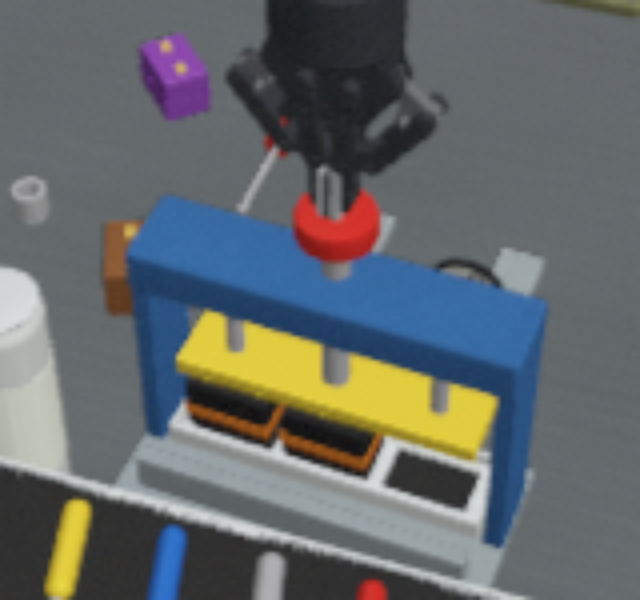

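servo_tool --pt "0 0 0.1" --pt "0 0 0.2" --pt "0 0 0.3" --pt "0 0 0.4" --pt "0 0 0.5" --pt "0 0 0.6" --pt "0 0 0.6" --pt "0 0 0.6" --pt "0 0 0.6" --pt "0 0 0.6" --yaw '[0,0,0,0,0,0,0,0,0,0]' --jaw '[0,0,0,0,0,0,0,0,0,0]'

```text
clock: 29.6
tcp_pos: [666.8, -4.0, 210.1]
orientation: [2.278, 2.134, 0.035]
ft_force: [-2.7, -0.4, 6.4]
finger_gap: -0.001
```

servo_tool --pt "0 0 0.1" --pt "0 0 0.2" --pt "0 0 0.3" --pt "0 0 0.4" --pt "0 0 0.5" --pt "0 0 0.6" --pt "0 0 0.6" --pt "0 0 0.6" --pt "0 0 0.6" --pt "0 0 0.6" --yaw '[0,0,0,0,0,0,0,0,0,0]' --jaw '[0,0,0,0,0,0,0,0,0,0]'

```text
clock: 30.43
tcp_pos: [666.9, -4.1, 205.0]
orientation: [2.278, 2.133, 0.035]
ft_force: [-3.3, -0.3, 7.9]
finger_gap: 0.002
```

```bash
python3 - <<'E'
from h import *
s=show();p=viewer.snapshot('scene');save(p,'scene4.png')
for n in '1234':
    q=dict(p);q['color']=cv2.imread(f'pics/scene{n}.png')[:,:,::-1].copy()
    for nm,lo,hi,roi in [('knob',(0,150,60),(8,255,255),(300,230,345,275)),('bar',(22,120,90),(34,255,255),(280,270,370,320))]:
        hsv=cv2.cvtColor(q['color'],cv2.COLOR_RGB2HSV);m=cv2.inRange(hsv,np.array(lo),np.array(hi));m=m[roi[1]:roi[3],roi[0]:roi[2]]
        ys,xs=np.nonzero(m);print(n,nm,len(xs),round(xs.mean()+roi[0],1),round(ys.mean()+roi[1],2),ys.max()+roi[1])
# expected shift of pixels per mm at knob/bar
for z in (250,240,230,220): print(z,px(p,[666,-3,z]))
for z in (92,82,72,62): print(z,px(p,[666,-3,z]))
E
```

```text
t 30.43 tcp [666.9  -4.1 205. ] toolx [0.065 0.998 0.002] tooly [ 0.997 -0.065  0.03 ] z [ 0.031  0.    -1.   ] F [-3.3 -0.3  7.9] gap 0.002 q [ 0.31  0.82 -0.74  1.45  0.61  1.08  0.95]
1 knob 386 322.0 249.13 261
1 bar 1056 323.4 294.61 311
2 knob 373 322.0 249.34 261
2 bar 1055 323.4 294.62 311
3 knob 248 323.9 256.52 264
3 bar 1209 323.9 296.33 314
4 knob 239 323.9 260.03 268
4 bar 1243 324.3 298.98 318
250 [323.39691799 248.67201636]
240 [323.38374323 251.80498972]
230 [323.37073819 254.89760331]
220 [323.35789961 257.95063201]
92 [323.20698064 293.83933876]
82 [323.19614692 296.41561091]
72 [323.18543986 298.96176044]
62 [323.17485727 301.47831257]
```

servo_tool --pt "0 0 0.1" --pt "0 0 0.2" --pt "0 0 0.3" --pt "0 0 0.4" --pt "0 0 0.5" --pt "0 0 0.6" --pt "0 0 0.6" --pt "0 0 0.6" --pt "0 0 0.6" --pt "0 0 0.6" --yaw '[0,0,0,0,0,0,0,0,0,0]' --jaw '[0,0,0,0,0,0,0,0,0,0]'

```text
clock: 31.32
tcp_pos: [666.9, -4.1, 200.0]
orientation: [2.277, 2.133, 0.035]
ft_force: [-3.1, 0.2, 9.2]
finger_gap: 0.002
```

servo_tool --pt "0 0 0.1" --pt "0 0 0.2" --pt "0 0 0.3" --pt "0 0 0.4" --pt "0 0 0.4" --pt "0 0 0.4" --pt "0 0 0.4" --pt "0 0 0.4" --pt "0 0 0.4" --pt "0 0 0.4" --yaw '[0,0,0,0,0,0,0,0,0,0]' --jaw '[0,0,0,0,0,0,0,0,0,0]'

```text
clock: 32.15
tcp_pos: [666.9, -4.1, 197.1]
orientation: [2.277, 2.132, 0.034]
ft_force: [-3.3, -0.6, 9.5]
finger_gap: 0.001
```

servo_tool --pt "0 0 0.1" --pt "0 0 0.2" --pt "0 0 0.3" --pt "0 0 0.4" --pt "0 0 0.4" --pt "0 0 0.4" --pt "0 0 0.4" --pt "0 0 0.4" --pt "0 0 0.4" --pt "0 0 0.4" --yaw '[0,0,0,0,0,0,0,0,0,0]' --jaw '[0,0,0,0,0,0,0,0,0,0]'

```text
clock: 32.98
tcp_pos: [667.0, -4.1, 196.3]
orientation: [2.276, 2.131, 0.035]
ft_force: [-8.3, -2.6, 19.6]
finger_gap: 0.001
```

```bash
python3 - <<'E'
from h import *
s=show();p=viewer.snapshot('scene');save(p,'scene5.png')
for n in '145':
    q=dict(p);q['color']=cv2.imread(f'pics/scene{n}.png')[:,:,::-1].copy()
    for nm,lo,hi,roi in [('knob',(0,150,60),(8,255,255),(300,230,345,275)),('bar',(22,120,90),(34,255,255),(280,270,370,325))]:
        hsv=cv2.cvtColor(q['color'],cv2.COLOR_RGB2HSV);m=cv2.inRange(hsv,np.array(lo),np.array(hi));m=m[roi[1]:roi[3],roi[0]:roi[2]]
        ys,xs=np.nonzero(m);print(n,nm,len(xs),round(xs.mean()+roi[0],1),round(ys.mean()+roi[1],2),ys.max()+roi[1])
a=p['color'][200:350,240:400,::-1]
cv2.imwrite('pics/press3.png',cv2.resize(a,None,fx=4,fy=4))
E
```

```text
t 32.98 tcp [667.   -4.1 196.3] toolx [0.066 0.998 0.   ] tooly [ 0.997 -0.066  0.033] z [ 0.033 -0.002 -0.999] F [-8.3 -2.6 19.6] gap 0.001 q [ 0.3   0.83 -0.74  1.46  0.62  1.06  0.94]
1 knob 386 322.0 249.13 261
1 bar 1056 323.4 294.61 311
4 knob 239 323.9 260.03 268
4 bar 1243 324.3 298.98 318
5 knob 232 323.8 262.61 270
5 bar 1236 324.3 301.17 320
```

View pics/press3.png

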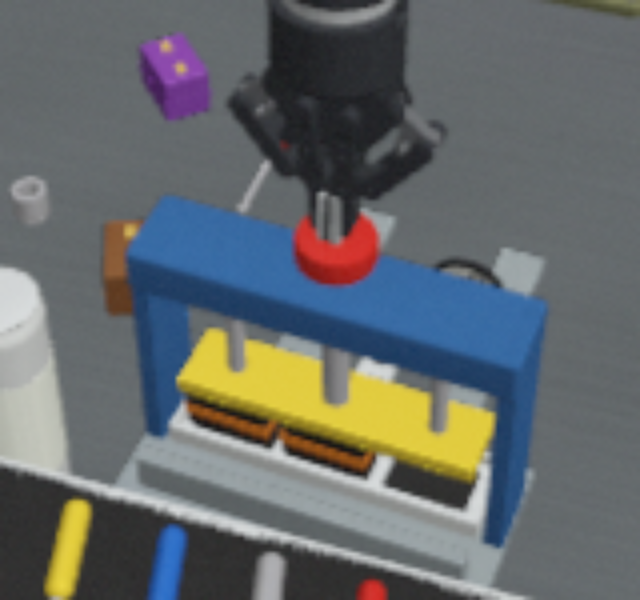

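Contact: the force jumped to 19.6 N and the bar is on the packs. I'll hold here for about 2.5 s.

servo_tool --pt "0 0 0.2" --pt "0 0 0.2" --pt "0 0 0.2" --pt "0 0 0.2" --pt "0 0 0.2" --pt "0 0 0.2" --pt "0 0 0.2" --pt "0 0 0.2" --pt "0 0 0.2" --pt "0 0 0.2" --yaw '[0,0,0,0,0,0,0,0,0,0]' --jaw '[0,0,0,0,0,0,0,0,0,0]'

```text
clock: 33.87
tcp_pos: [667.0, -4.1, 196.3]
orientation: [2.276, 2.129, 0.035]
ft_force: [-5.0, -1.4, 14.2]
finger_gap: 0.001
```

servo_tool --pt "0 0 0.2" --pt "0 0 0.2" --pt "0 0 0.2" --pt "0 0 0.2" --pt "0 0 0.2" --pt "0 0 0.2" --pt "0 0 0.2" --pt "0 0 0.2" --pt "0 0 0.2" --pt "0 0 0.2" --yaw '[0,0,0,0,0,0,0,0,0,0]' --jaw '[0,0,0,0,0,0,0,0,0,0]'

```text
clock: 34.7
tcp_pos: [667.0, -4.1, 196.3]
orientation: [2.275, 2.128, 0.036]
ft_force: [-5.0, -2.1, 13.2]
finger_gap: -0.0
```

servo_tool --pt "0 0 0.2" --pt "0 0 0.2" --pt "0 0 0.2" --pt "0 0 0.2" --pt "0 0 0.2" --pt "0 0 0.15" --pt "0 0 0.1" --pt "0 0 0.05" --pt "0 0 0" --pt "0 0 -0.05" --yaw '[0,0,0,0,0,0,0,0,0,0]' --jaw '[0,0,0,0,0,0,0,0,0,0]'

```text
clock: 35.53
tcp_pos: [667.0, -4.1, 198.0]
orientation: [2.275, 2.128, 0.036]
ft_force: [-3.5, -1.7, 8.6]
finger_gap: -0.001
```

servo_tool --pt "0 0 -0.1" --pt "0 0 -0.2" --pt "0 0 -0.3" --pt "0 0 -0.4" --pt "0 0 -0.5" --pt "0 0 -0.6" --pt "0 0 -0.7" --pt "0 0 -0.8" --pt "0 0 -0.9" --pt "0 0 -1" --yaw '[0,0,0,0,0,0,0,0,0,0]' --jaw '[0,0,0,0,0,0,0,0,0,0]'

```text
clock: 36.37
tcp_pos: [667.0, -4.1, 209.0]
orientation: [2.274, 2.127, 0.037]
ft_force: [-1.6, -0.9, 6.6]
finger_gap: -0.004
```

servo_tool --pt "0 0 -0.1" --pt "0 0 -0.2" --pt "0 0 -0.3" --pt "0 0 -0.4" --pt "0 0 -0.5" --pt "0 0 -0.6" --pt "0 0 -0.7" --pt "0 0 -0.8" --pt "0 0 -0.9" --pt "0 0 -1" --yaw '[0,0,0,0,0,0,0,0,0,0]' --jaw '[0,0,0,0,0,0,0,0,0,0]'

```text
clock: 37.2
tcp_pos: [667.0, -4.1, 219.5]
orientation: [2.274, 2.126, 0.038]
ft_force: [-1.7, 0.1, 4.9]
finger_gap: 0.0
```

servo_tool --pt "0 0 -0.1" --pt "0 0 -0.2" --pt "0 0 -0.3" --pt "0 0 -0.4" --pt "0 0 -0.5" --pt "0 0 -0.6" --pt "0 0 -0.7" --pt "0 0 -0.8" --pt "0 0 -0.9" --pt "0 0 -1" --yaw '[0,0,0,0,0,0,0,0,0,0]' --jaw '[0,0,0,0,0,0,0,0,0,0]'

```text
clock: 38.03
tcp_pos: [666.3, -4.1, 229.0]
orientation: [2.274, 2.127, 0.037]
ft_force: [-0.1, -0.3, -0.9]
finger_gap: 0.001
```

servo_tool --pt "0 0 -0.1" --pt "0 0 -0.2" --pt "0 0 -0.3" --pt "0 0 -0.4" --pt "0 0 -0.5" --pt "0 0 -0.6" --pt "0 0 -0.7" --pt "0 0 -0.8" --pt "0 0 -0.9" --pt "0 0 -1" --yaw '[0,0,0,0,0,0,0,0,0,0]' --jaw '[0,0,0,0,0,0,0,0,0,0]'

```text
clock: 38.87
tcp_pos: [666.0, -4.1, 239.1]
orientation: [2.274, 2.127, 0.037]
ft_force: [-1.1, 0.3, -0.6]
finger_gap: -0.004
```

servo_tool --pt "0 0 -2" --pt "0 0 -4" --pt "0 0 -6" --pt "0 -2 -6" --pt "0 -4 -6" --pt "0 -6 -6.2" --pt "0 -8 -6.3" --pt "0 -9.4 -6.3" --pt "0 -9.4 -6.3" --pt "0 -9.4 -6.3" --yaw '[0,0,0,0,0,0,0,0,0,0]' --jaw '[0,0,0,0.2,0.4,0.6,0.7,0.7,0.7,0.7]'

```text
clock: 39.7
tcp_pos: [570.0, 2.3, 299.1]
orientation: [2.273, 2.126, 0.038]
ft_force: [0.8, 0.0, 0.0]
finger_gap: 0.703
```

```bash
python3 - <<'E'
from h import *
s=show();p=viewer.snapshot('scene');save(p,'scene6.png')
for n in '16':
    q=dict(p);q['color']=cv2.imread(f'pics/scene{n}.png')[:,:,::-1].copy()
    for nm,lo,hi,roi in [('bar',(22,120,90),(34,255,255),(280,270,370,325))]:
        hsv=cv2.cvtColor(q['color'],cv2.COLOR_RGB2HSV);m=cv2.inRange(hsv,np.array(lo),np.array(hi));m=m[roi[1]:roi[3],roi[0]:roi[2]]
        ys,xs=np.nonzero(m);print(n,nm,len(xs),round(ys.mean()+roi[1],2),ys.max()+roi[1])
go([573,3.2,100],85.8);go([573,3.2,37],85.8)
E
```

```text
t 39.7 tcp [570.    2.3 299.1] toolx [ 0.067  0.998 -0.002] tooly [ 0.997 -0.067  0.038] z [ 0.037 -0.004 -0.999] F [0.8 0.  0. ] gap 0.703 q [ 0.39  0.59 -0.83  1.63  0.5   1.1   0.94]
1 bar 1056 294.61 311
6 bar 1056 294.62 311
go [ 0.14 -0.53 19.89] yaw 0.006 alt -3.136 now ang 86.1
go [ 0.15 -0.77 26.18] yaw 0.006 alt -3.136 now ang 86.1
```

servo_tool --pt "0.1 0 3.5" --pt "0.1 -0.2 7" --pt "0.1 -0.3 10.5" --pt "0.15 -0.4 14" --pt "0.15 -0.5 17.5" --pt "0.15 -0.6 21" --pt "0.15 -0.7 24" --pt "0.15 -0.8 26.2" --pt "0.15 -0.8 26.2" --pt "0.15 -0.8 26.2" --yaw '[0,0,0,0,0,0,0,0,0,0]' --jaw '[0.7,0.7,0.7,0.7,0.7,0.7,0.7,0.7,0.5,0.3]' --squeeze 40

```text
clock: 40.58
tcp_pos: [573.0, 3.4, 35.8]
orientation: [2.275, 2.126, 0.037]
ft_force: [0.2, 1.5, 0.5]
finger_gap: 0.428
```

servo_tool --pt "0 0 0" --pt "0 0 0" --pt "0 0 0" --pt "0 0 0" --pt "0 -0.5 -0.02" --pt "0 -1.3 -0.05" --pt "0 -2.3 -0.09" --pt "0 -3.3 -0.12" --pt "0 -4.3 -0.16" --pt "0 -5.3 -0.2" --yaw '[0,0,0,0,0,0,0,0,0,0]' --jaw '[0.1,0.05,0.05,0.05,0.05,0.05,0.05,0.05,0.05,0.05]'

```text
clock: 41.42
tcp_pos: [520.5, 7.3, 37.1]
orientation: [2.274, 2.125, 0.041]
ft_force: [2.6, -0.4, 3.5]
finger_gap: 0.253
```

```bash
python3 - <<'E'
from h import *
s=show()
go([426,13.8,s['tcp_pos'][2]],85.8)
E
```

```text
t 41.42 tcp [520.5   7.3  37.1] toolx [ 0.068  0.998 -0.001] tooly [ 0.997 -0.068  0.039] z [ 0.039 -0.004 -0.999] F [ 2.6 -0.4  3.5] gap 0.253 q [ 0.17  0.86 -0.47  2.04  0.97  0.44  0.45]
go [ 0.01 -9.46 -0.37] yaw 0.006 alt -3.136 now ang 86.1
```

servo_tool --pt "0 -1 -0.04" --pt "0 -2 -0.08" --pt "0 -3 -0.12" --pt "0 -4 -0.16" --pt "0 -5 -0.2" --pt "0 -6 -0.24" --pt "0 -7 -0.28" --pt "0 -8 -0.31" --pt "0 -8.6 -0.33" --pt "0 -9.1 -0.35" --yaw '[0,0,0,0,0,0,0,0,0,0]' --jaw '[0.05,0.05,0.05,0.05,0.05,0.05,0.05,0.05,0.05,0.05]'

```text
clock: 42.25
tcp_pos: [427.8, 13.5, 37.2]
orientation: [2.273, 2.126, 0.037]
ft_force: [1.2, -0.6, -5.6]
finger_gap: 0.253
```

servo_tool --pt "0 -0.2 0" --pt "0 -0.4 -0.02" --pt "0 -0.6 -0.02" --pt "0 -0.8 -0.03" --pt "0 -0.9 -0.03" --pt "0 -0.9 -0.03" --pt "0 -0.6 -0.03" --pt "0 -0.4 -0.02" --pt "0 -0.3 -0.02" --pt "0 -0.3 -0.02" --yaw '[0,0,0,0,0,0,0,0,0,0]' --jaw '[0.05,0.05,0.05,0.05,0.05,0.05,0.05,0.2,0.5,0.7]'

```text
clock: 43.08
tcp_pos: [423.4, 13.7, 37.6]
orientation: [2.274, 2.126, 0.035]
ft_force: [-0.6, 0.3, -0.2]
finger_gap: 0.522
```

```bash
python3 - <<'E'
from h import *
s=show()
p=viewer.snapshot('top');print('handle',blobs(p,(3,130,120),(20,255,255),68,roi=(285,210,325,300)))
print('packs',blobs(p,(12,80,110),(35,255,255),62,amin=4,roi=(275,225,345,265)))
E
```

```text
t 43.08 tcp [423.4  13.7  37.6] toolx [ 0.067  0.998 -0.003] tooly [ 0.997 -0.067  0.036] z [ 0.036 -0.005 -0.999] F [-0.6  0.3 -0.2] gap 0.522 q [-0.05  0.8  -0.16  2.32  1.64  0.13 -0.3 ]
handle []
packs [([335.1, 249.4], 19, [505.3, -80.6])]
```

servo_tool --pt "0 0 0" --pt "0 0 -3" --pt "0 0 -7" --pt "0 0 -11" --pt "0 0 -14" --pt "-1 2 -15" --pt "-2 4 -15" --pt "-3 6 -15" --pt "-3.6 8 -15" --pt "-3.6 9.8 -15" --yaw '[0,0,0,0,0.1,0.2,0.3,0.4,0.5,0.6]' --jaw '[0.7,0.7,0.7,0.7,0.7,0.7,0.75,0.8,0.8,0.8]'

```text
clock: 43.97
tcp_pos: [513.5, -30.9, 191.8]
orientation: [2.812, 1.35, 0.046]
ft_force: [0.3, -0.2, -0.4]
finger_gap: 0.797
```

servo_tool --pt "0 0 0" --pt "0 0 0" --pt "0 0 0" --pt "0 0 0" --pt "0 0 0" --pt "0 0 0" --pt "0 0 0" --pt "0 0 0" --pt "0 0 0" --pt "0 0 0" --yaw '[0.1,0.21,0.32,0.43,0.54,0.65,0.76,0.87,0.97,0.97]' --jaw '[0.8,0.8,0.8,0.8,0.8,0.8,0.8,0.8,0.8,0.8]'

```text
clock: 44.8
tcp_pos: [512.1, -30.7, 191.7]
orientation: [3.133, -0.12, 0.054]
ft_force: [-0.5, -0.3, -0.5]
finger_gap: 0.8
```

```bash
python3 - <<'E'
from h import *
s=show();p=viewer.snapshot('wrist');save(p,'w8.png')
pack(p,s,62,roi=(250,60,400,360))
print('handle',blobs(p,(3,130,120),(20,255,255),68,s,amin=100))
p=viewer.snapshot('top');print('handle',blobs(p,(3,130,120),(20,255,255),68,roi=(285,210,325,300)));save(p,'top2.png')
for x,y in [(514,5),(509,-64)]: go([x,y,100],-4.2);go([x,y,30],-4.2)
E
```

```text
t 44.8 tcp [512.1 -30.7 191.7] toolx [ 0.996 -0.077  0.035] tooly [-0.077 -0.997  0.005] z [ 0.034 -0.008 -0.999] F [-0.5 -0.3 -0.5] gap 0.8 q [ 0.15  0.56 -0.28  1.95  0.27  0.63 -0.39]
brass ([309.4, 165.1], 198, [514.8, 21.3])
brass ([309.4, 204.8], 187, [512.1, -10.8])
brass ([310.8, 248.2], 159, [510.2, -48.0])
brass ([310.1, 283.6], 146, [507.0, -80.3])
handle [([203.5, 182.8], 932, [430.2, 14.5]), ([309.7, 226.2], 135, [510.9, -27.5]), ([362.0, 378.2], 1659, [547.7, -176.8])]
handle [([302.2, 277.9], 44, [423.7, 13.0])]
go [-0.43 -3.62  9.14] yaw 0.002 alt -3.14 now ang -4.1
go [-0.68 -3.65 16.14] yaw 0.002 alt -3.14 now ang -4.1
go [-0.44  3.3   9.18] yaw 0.002 alt -3.14 now ang -4.1
go [-0.69  3.27 16.17] yaw 0.002 alt -3.14 now ang -4.1
```

servo_tool --pt "-0.1 -1.5 1.5" --pt "-0.25 -3 4.5" --pt "-0.4 -3.65 7.5" --pt "-0.45 -3.65 9.5" --pt "-0.5 -3.65 11.5" --pt "-0.6 -3.65 13.5" --pt "-0.65 -3.65 15" --pt "-0.7 -3.65 16.1" --pt "-0.7 -3.65 16.1" --pt "-0.7 -3.65 16.1" --yaw '[0,0,0,0,0,0,0,0,0,0]' --jaw '[0.8,0.8,0.8,0.8,0.7,0.7,0.7,0.7,0.7,0.6]'

```text
clock: 45.73
tcp_pos: [513.1, 5.1, 30.1]
orientation: [3.133, -0.109, 0.052]
ft_force: [-0.5, 0.1, 0.5]
finger_gap: 0.604
```

servo_tool --pt "0 0 0" --pt "0 0 0" --pt "0 0 0" --pt "0 0 0" --pt "0 0 0" --pt "0 0 -0.5" --pt "0 0 -2" --pt "0 0 -4" --pt "0 0 -5" --pt "0 0 -6" --yaw '[0,0,0,0,0,0,0,0,0,0]' --jaw '[0.5,0.35,0.3,0.3,0.3,0.3,0.3,0.3,0.3,0.3]' --squeeze 60

```text
clock: 46.57
tcp_pos: [511.3, 5.4, 91.1]
orientation: [3.134, -0.11, 0.053]
ft_force: [-0.9, 0.9, -1.9]
finger_gap: 0.44
```

```bash
python3 - <<'E'
from h import *
s=show();go([412,345,85],0)
E
```

```text
t 46.57 tcp [511.3   5.4  91.1] toolx [ 0.997 -0.07   0.034] tooly [-0.07  -0.998  0.005] z [ 0.034 -0.007 -0.999] F [-0.9  0.9 -1.9] gap 0.44 q [ 0.    0.72 -0.18  2.04  0.36  0.37 -0.54]
go [-12.28 -33.19   0.04] yaw -0.07 alt 3.072 now ang -4.0
```

servo_tool --pt "-0.6 -1.5 0" --pt "-1.9 -5 0" --pt "-3.2 -8.5 0" --pt "-4.5 -12 0" --pt "-5.8 -15.5 0" --pt "-7.1 -19 0" --pt "-8.4 -22.5 0" --pt "-9.8 -26.5 0" --pt "-11.1 -30 0" --pt "-12.3 -33.2 0" --yaw '[-0.02,-0.04,-0.07,-0.07,-0.07,-0.07,-0.07,-0.07,-0.07,-0.07]' --jaw '[0.3,0.3,0.3,0.3,0.3,0.3,0.3,0.3,0.3,0.3]'

```text
clock: 47.4
tcp_pos: [410.3, 348.1, 85.4]
orientation: [3.135, 0.003, 0.052]
ft_force: [0.1, -0.4, -1.6]
finger_gap: 0.442
```

```bash
python3 - <<'E'
from h import *
s=show();go([412,345,40],0);go([412,345,15],0)
p=viewer.snapshot('wrist');save(p,'w9.png')
E
```

```text
t 47.4 tcp [410.3 348.1  85.4] toolx [0.999 0.002 0.033] tooly [ 0.002 -1.     0.006] z [ 0.033 -0.006 -0.999] F [ 0.1 -0.4 -1.6] gap 0.442 q [-0.76  0.76 -0.08  1.96  0.21  0.42 -1.  ]
go [0.01 0.29 4.54] yaw 0.002 alt -3.139 now ang 0.1
go [-0.07  0.27  7.04] yaw 0.002 alt -3.139 now ang 0.1
```

View pics/w9.png

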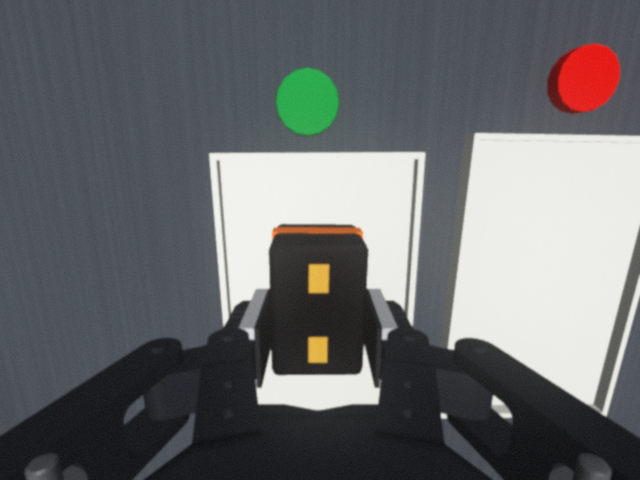

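servo_tool --pt "0 0.3 1" --pt "0 0.3 2" --pt "0 0.3 3" --pt "0 0.3 4" --pt "-0.05 0.3 5" --pt "-0.05 0.3 5.8" --pt "-0.05 0.3 6.4" --pt "-0.05 0.3 6.8" --pt "-0.05 0.3 7.05" --pt "-0.05 0.3 7.05" --yaw '[0,0,0,0,0,0,0,0,0,0]' --jaw '[0.3,0.3,0.3,0.3,0.3,0.3,0.3,0.3,0.3,0.3]'

```text
clock: 48.28
tcp_pos: [409.0, 355.6, 15.3]
orientation: [-3.137, -0.019, -0.052]
ft_force: [-0.1, -0.2, -1.9]
finger_gap: 0.446
```

servo_tool --pt "0 0 0" --pt "0 0 0" --pt "0 0 0" --pt "0 0 0" --pt "0 0 0" --pt "0.05 0 -1" --pt "0.15 0 -4" --pt "0.3 0 -8" --pt "0.4 0 -12" --pt "0.5 0 -16" --yaw '[0,0,0,0,0,0,0,0,0,0]' --jaw '[0.5,0.55,0.65,0.65,0.65,0.65,0.65,0.7,0.8,0.8]'

```text
clock: 49.12
tcp_pos: [408.4, 354.5, 177.7]
orientation: [-3.137, -0.018, -0.051]
ft_force: [0.6, 0.9, 0.2]
finger_gap: 0.801
```

```bash
python3 - <<'E'
from h import *
s=show();p=viewer.snapshot('wrist');save(p,'w10.png');pack(p,s,46,roi=(250,60,400,360))
go([508.6,-64.1,175],-4.2)
E
```

```text
t 49.12 tcp [408.4 354.5 177.7] toolx [0.999 0.012 0.033] tooly [ 0.012 -1.    -0.004] z [ 0.033  0.004 -0.999] F [0.6 0.9 0.2] gap 0.801 q [-0.73  0.61 -0.14  1.88  0.17  0.64 -0.96]
brass ([312.4, 209.0], 148, [408.9, 371.6])
brass ([312.1, 246.2], 154, [408.9, 339.4])
go [ 9.16 42.33  0.84] yaw 0.084 alt -3.057 now ang 0.6
```

servo_tool --pt "0.8 3.8 0" --pt "1.6 7.6 0" --pt "2.5 11.5 0" --pt "3.4 15.6 0" --pt "4.3 19.7 0" --pt "5.2 23.8 0" --pt "6.1 28 0.2" --pt "7 32.2 0.4" --pt "7.9 36.2 0.6" --pt "8.6 39.5 0.8" --yaw '[0.04,0.084,0.084,0.084,0.084,0.084,0.084,0.084,0.084,0.084]' --jaw '[0.8,0.8,0.8,0.8,0.8,0.8,0.8,0.8,0.8,0.8]'

```text
clock: 50.0
tcp_pos: [502.8, -39.2, 176.2]
orientation: [-3.124, 0.117, -0.067]
ft_force: [0.3, -0.5, 0.8]
finger_gap: 0.803
```

servo_tool --pt "0 1 0" --pt "0.3 2 0" --pt "0.5 2.5 0" --pt "0.5 2.5 0" --pt "0.5 2.5 0" --pt "0.5 2.5 0" --pt "0.5 2.5 0" --pt "0.5 2.5 0" --pt "0.5 2.5 0" --pt "0.5 2.5 0" --yaw '[0,0,0,0,0,0,0,0,0,0]' --jaw '[0.8,0.8,0.8,0.8,0.8,0.8,0.8,0.8,0.8,0.8]'

```text
clock: 50.83
tcp_pos: [505.9, -64.1, 176.0]
orientation: [-3.124, 0.115, -0.067]
ft_force: [0.6, -0.7, 0.3]
finger_gap: 0.799
```

```bash
python3 - <<'E'
from h import *
s=show();p=viewer.snapshot('wrist');pack(p,s,62,roi=(250,60,400,360))
go([508.6,-64.1,100],-4.2);go([508.6,-64.1,30],-4.2)
E
```

```text
t 50.83 tcp [505.9 -64.1 176. ] toolx [ 0.996 -0.074  0.042] tooly [-0.073 -0.997 -0.016] z [ 0.043  0.013 -0.999] F [ 0.6 -0.7  0.3] gap 0.799 q [ 0.2   0.58 -0.23  1.98  0.21  0.56 -0.25]
brass ([314.5, 215.9], 197, [510.2, -48.4])
brass ([314.0, 254.5], 173, [507.3, -80.1])
brass ([384.1, 351.7], 257, [562.2, -174.2])
brass ([358.8, 353.9], 70, [539.7, -174.1])
go [-0.05  0.09  7.61] yaw -0.001 alt 3.14 now ang -4.3
go [-0.35  0.2  14.6 ] yaw -0.001 alt 3.14 now ang -4.3
```

servo_tool --pt "-0.02 0.1 2" --pt "-0.05 0.1 4.5" --pt "-0.08 0.1 7" --pt "-0.15 0.15 9" --pt "-0.2 0.15 11" --pt "-0.3 0.2 13" --pt "-0.33 0.2 14" --pt "-0.33 0.2 14.6" --pt "-0.33 0.2 14.6" --pt "-0.33 0.2 14.6" --yaw '[0,0,0,0,0,0,0,0,0,0]' --jaw '[0.8,0.8,0.8,0.8,0.7,0.7,0.7,0.7,0.7,0.6]'

```text
clock: 51.72
tcp_pos: [509.1, -64.1, 30.4]
orientation: [-3.124, 0.116, -0.067]
ft_force: [-0.5, -0.3, 0.6]
finger_gap: 0.603
```

servo_tool --pt "0 0 0" --pt "0 0 0" --pt "0 0 0" --pt "0 0 0" --pt "0 0 0" --pt "0 0 -0.5" --pt "0 0 -2" --pt "0 0 -4" --pt "0 0 -5" --pt "0 0 -6" --yaw '[0,0,0,0,0,0,0,0,0,0]' --jaw '[0.5,0.35,0.3,0.3,0.3,0.3,0.3,0.3,0.3,0.3]' --squeeze 60

```text
clock: 52.55
tcp_pos: [506.8, -65.0, 91.7]
orientation: [-3.124, 0.116, -0.07]
ft_force: [-1.0, -0.8, -1.7]
finger_gap: 0.437
```

```bash
python3 - <<'E'
from h import *
s=show();go([411,260,88],0)
p=viewer.snapshot('top')
for b in blobs(p,(12,80,110),(35,255,255),46,amin=4,roi=(160,255,245,315)): print(b)
E
```

```text
t 52.55 tcp [506.8 -65.   91.7] toolx [ 0.996 -0.074  0.044] tooly [-0.074 -0.997 -0.016] z [ 0.045  0.013 -0.999] F [-1.  -0.8 -1.7] gap 0.437 q [ 0.15  0.72 -0.16  2.05  0.28  0.34 -0.31]
go [-11.98 -31.69   0.36] yaw -0.075 alt 3.067 now ang -4.3
([176.0, 285.0], 15, [407.7, 371.7])
([187.0, 285.0], 15, [407.5, 340.5])
```

servo_tool --pt "-0.6 -1.5 0" --pt "-1.9 -5 0.1" --pt "-3.2 -8.5 0.2" --pt "-4.5 -12 0.2" --pt "-5.8 -15.5 0.3" --pt "-7.1 -19 0.3" --pt "-8.6 -22.8 0.3" --pt "-10 -26.5 0.3" --pt "-11.2 -29.7 0.3" --pt "-12 -31.7 0.3" --yaw '[-0.02,-0.04,-0.075,-0.075,-0.075,-0.075,-0.075,-0.075,-0.075,-0.075]' --jaw '[0.3,0.3,0.3,0.3,0.3,0.3,0.3,0.3,0.3,0.3]'

```text
clock: 53.43
tcp_pos: [409.8, 265.0, 89.2]
orientation: [-3.125, -0.009, -0.073]
ft_force: [0.4, -0.0, -2.2]
finger_gap: 0.441
```

servo_tool --pt "0 0 0" --pt "0 0 0" --pt "0 0 0" --pt "0 0 0" --pt "0 0 0" --pt "0 0 0" --pt "0 0 0" --pt "0 0 0" --pt "0 0 0" --pt "0 0 0" --yaw '[0,0,0,0,0,0,0,0,0,0]' --jaw '[0.3,0.3,0.3,0.3,0.3,0.3,0.3,0.3,0.3,0.3]'

```text
clock: 54.27
tcp_pos: [409.9, 264.9, 89.3]
orientation: [-3.125, -0.009, -0.073]
ft_force: [0.1, -0.1, -1.6]
finger_gap: 0.44
```

```bash
python3 - <<'E'
from h import *
s=show();go([411,260,40],0);go([411,260,14.8],0)
p=viewer.snapshot('wrist');save(p,'w11.png');pack(p,s,46,roi=(250,20,400,200));pack(p,s,122,roi=(250,200,400,380))
E
```

```text
t 54.27 tcp [409.9 264.9  89.3] toolx [0.999 0.005 0.047] tooly [ 0.006 -1.    -0.015] z [ 0.047  0.016 -0.999] F [ 0.1 -0.1 -1.6] gap 0.44 q [-0.67  0.71 -0.01  2.13  0.1   0.26 -0.77]
go [-0.12  0.57  4.92] yaw 0.005 alt -3.136 now ang 0.3
go [-0.24  0.61  7.44] yaw 0.005 alt -3.136 now ang 0.3
brass ([311.8, 70.4], 419, [408.8, 371.9])
brass ([311.5, 132.7], 372, [408.7, 339.8])
brass ([318.2, 275.4], 631, [409.1, 281.7])
brass ([317.5, 347.5], 529, [409.0, 249.9])
```

servo_tool --pt "0 0.3 1" --pt "-0.05 0.6 2" --pt "-0.1 0.6 3.2" --pt "-0.12 0.6 4.4" --pt "-0.15 0.6 5.4" --pt "-0.2 0.6 6.2" --pt "-0.22 0.6 6.8" --pt "-0.24 0.6 7.2" --pt "-0.24 0.6 7.45" --pt "-0.24 0.6 7.45" --yaw '[0,0,0,0,0,0,0,0,0,0]' --jaw '[0.3,0.3,0.3,0.3,0.3,0.3,0.3,0.3,0.3,0.3]'

```text
clock: 55.15
tcp_pos: [410.8, 260.1, 15.9]
orientation: [-3.125, -0.009, -0.074]
ft_force: [-2.6, -0.1, 11.0]
finger_gap: 0.44
```

servo_tool --pt "0 0 0" --pt "0 0 0" --pt "0 0 0" --pt "0 0 0" --pt "0 0 0" --pt "0.05 0 -1" --pt "0.2 0 -4" --pt "0.4 0 -8" --pt "0.55 0 -12" --pt "0.7 0 -16" --yaw '[0,0,0,0,0,0,0,0,0,0]' --jaw '[0.5,0.55,0.65,0.65,0.65,0.65,0.65,0.7,0.8,0.8]'

```text
clock: 55.98
tcp_pos: [409.6, 256.9, 178.3]
orientation: [-3.126, -0.009, -0.073]
ft_force: [0.8, 1.1, -0.0]
finger_gap: 0.801
```

```bash
python3 - <<'E'
from h import *
s=show();p=viewer.snapshot('wrist');save(p,'w12.png');pack(p,s,46,roi=(250,20,400,380))
go([424.5,13.7,175],85.8)
E
```

```text
t 55.98 tcp [409.6 256.9 178.3] toolx [0.999 0.006 0.047] tooly [ 0.006 -1.    -0.015] z [ 0.047  0.015 -0.999] F [ 0.8  1.1 -0. ] gap 0.801 q [-0.64  0.54 -0.05  2.07  0.09  0.5  -0.75]
brass ([308.6, 84.9], 199, [408.9, 371.8])
brass ([308.5, 128.7], 197, [408.8, 339.6])
brass ([313.6, 211.0], 152, [413.1, 273.8])
brass ([313.5, 248.0], 147, [413.1, 241.6])
go [ 0.95 24.58  0.5 ] yaw -1.493 alt 1.649 now ang 0.3
```

View pics/w12.png

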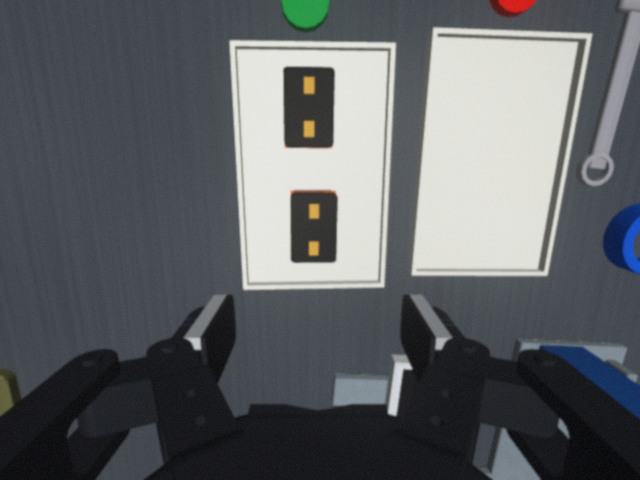

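Both packs stand in the near (green) tray, at pixels (309,107) and (314,228). Next I'll push the carriage back in.

servo_tool --pt "0.1 2.5 0" --pt "0.2 5 0" --pt "0.3 7.5 0" --pt "0.4 10 0" --pt "0.5 12.5 0.2" --pt "0.6 15 0.3" --pt "0.7 17.5 0.4" --pt "0.8 20 0.5" --pt "0.9 22.5 0.5" --pt "0.95 24.6 0.5" --yaw '[-0.11,-0.22,-0.33,-0.44,-0.55,-0.66,-0.77,-0.88,-0.99,-1.1]' --jaw '[0.8,0.8,0.8,0.8,0.8,0.8,0.7,0.7,0.7,0.7]'

```text
clock: 56.87
tcp_pos: [424.1, 11.1, 175.4]
orientation: [2.659, 1.647, 0.093]
ft_force: [0.7, 0.5, -0.2]
finger_gap: 0.699
```

servo_tool --pt "0 0 0" --pt "0 0 0" --pt "0 0 0" --pt "0 0 0" --pt "0 0 0" --pt "0 0 0" --pt "0 0 0" --pt "0 0 0" --pt "0 0 0" --pt "0 0 0" --yaw '[-0.1,-0.2,-0.3,-0.393,-0.393,-0.393,-0.393,-0.393,-0.393,-0.393]' --jaw '[0.7,0.7,0.7,0.7,0.7,0.7,0.7,0.7,0.7,0.7]'

```text
clock: 57.7
tcp_pos: [424.1, 11.2, 175.4]
orientation: [2.279, 2.126, 0.087]
ft_force: [-0.1, -0.3, -0.0]
finger_gap: 0.7
```

```bash
python3 - <<'E'
from h import *
s=show();go([425,13.7,37],85.8)
E
```

```text
t 57.7 tcp [424.1  11.2 175.4] toolx [0.068 0.997 0.025] tooly [ 0.996 -0.07   0.055] z [ 0.057  0.021 -0.998] F [-0.1 -0.3 -0. ] gap 0.7 q [ 0.25  0.52 -0.56  2.22  0.6   0.48  0.73]
go [-0.09 -0.69 13.83] yaw 0.005 alt -3.137 now ang 86.1
```

servo_tool --pt "-0.02 -0.1 3" --pt "-0.05 -0.3 6" --pt "-0.09 -0.4 9" --pt "-0.09 -0.55 11.5" --pt "-0.09 -0.65 13" --pt "-0.09 -0.7 13.8" --pt "-0.09 -0.7 13.8" --pt "-0.09 -0.7 13.8" --pt "-0.09 -0.7 13.8" --pt "-0.09 -0.7 13.8" --yaw '[0,0,0,0,0,0,0,0,0,0]' --jaw '[0.7,0.7,0.7,0.7,0.7,0.7,0.6,0.4,0.2,0.05]' --squeeze 40

```text
clock: 58.53
tcp_pos: [424.6, 14.4, 36.9]
orientation: [2.28, 2.128, 0.088]
ft_force: [1.1, 2.4, -13.4]
finger_gap: 0.255
```

servo_tool --pt "0 0 0" --pt "0 0 0" --pt "0 0.4 0.02" --pt "0 1.2 0.07" --pt "0 2.2 0.12" --pt "0 3.2 0.18" --pt "0 4.2 0.23" --pt "0 5.2 0.29" --pt "0 6.2 0.34" --pt "0 7.2 0.4" --yaw '[0,0,0,0,0,0,0,0,0,0]' --jaw '[0.05,0.05,0.05,0.05,0.05,0.05,0.05,0.05,0.05,0.05]'

```text
clock: 59.37
tcp_pos: [495.1, 9.7, 36.9]
orientation: [2.281, 2.13, 0.085]
ft_force: [-2.8, 1.3, -4.4]
finger_gap: 0.247
```

```bash
python3 - <<'E'
from h import *
s=show();go([573.5,3.4,s['tcp_pos'][2]],85.8)
E
```

```text
t 59.37 tcp [495.1   9.7  36.9] toolx [0.068 0.997 0.026] tooly [ 0.996 -0.069  0.051] z [ 0.053  0.023 -0.998] F [-2.8  1.3 -4.4] gap 0.247 q [ 0.15  0.84 -0.41  2.13  1.07  0.33  0.34]
go [-0.09  7.86  0.4 ] yaw 0.005 alt -3.136 now ang 86.1
```

servo_tool --pt "0 1 0.05" --pt "0 2 0.1" --pt "-0.03 3 0.15" --pt "-0.05 4 0.2" --pt "-0.06 5 0.25" --pt "-0.07 6 0.3" --pt "-0.08 6.7 0.34" --pt "-0.09 7.2 0.37" --pt "-0.09 7.6 0.39" --pt "-0.09 7.8 0.4" --yaw '[0,0,0,0,0,0,0,0,0,0]' --jaw '[0.05,0.05,0.05,0.05,0.05,0.05,0.05,0.05,0.05,0.05]'

```text
clock: 60.2
tcp_pos: [573.1, 4.4, 36.9]
orientation: [2.281, 2.132, 0.086]
ft_force: [-2.0, 3.9, -2.5]
finger_gap: 0.249
```

servo_tool --pt "0 0.1 0" --pt "0 0.2 0.01" --pt "0 0.3 0.01" --pt "0 0.4 0.02" --pt "0 0.5 0.02" --pt "0 0.6 0.03" --pt "0 0.6 0.03" --pt "0 0.6 0.03" --pt "0 0.6 0.03" --pt "0 0.6 0.03" --yaw '[0,0,0,0,0,0,0,0,0,0]' --jaw '[0.05,0.05,0.05,0.05,0.05,0.05,0.05,0.05,0.05,0.05]'

```text
clock: 61.03
tcp_pos: [573.5, 4.3, 36.8]
orientation: [2.283, 2.137, 0.074]
ft_force: [-13.2, 3.5, 8.2]
finger_gap: 0.25
```

At the end stop (−13 N). I'll release, rise, step back and do the final check.

servo_tool --pt "0 0.1 0" --pt "0 0.1 0" --pt "0 0.1 0" --pt "0 0.1 0" --pt "0 0.1 -2" --pt "0 0.1 -6" --pt "0 0.1 -10" --pt "0 0.1 -14" --pt "0 0.1 -18" --pt "0 0.1 -21" --yaw '[0,0,0,0,0,0,0,0,0,0]' --jaw '[0.15,0.3,0.5,0.6,0.6,0.6,0.6,0.6,0.6,0.6]'

```text
clock: 61.87
tcp_pos: [566.4, -0.8, 250.4]
orientation: [2.282, 2.133, 0.079]
ft_force: [1.0, 1.5, 0.2]
finger_gap: 0.605
```

servo_tool --pt "0 -2 0" --pt "0 -5 0" --pt "0 -9 0" --pt "0 -11 0" --pt "0 -12 0" --pt "0 -12 0" --pt "0 -12 0" --pt "0 -12 0" --pt "0 -12 0" --pt "0 -12 0" --yaw '[0,0,0,0,0,0,0,0,0,0]' --jaw '[0.6,0.6,0.6,0.6,0.6,0.6,0.6,0.6,0.6,0.6]'

```text
clock: 62.7
tcp_pos: [447.9, 7.4, 244.8]
orientation: [2.283, 2.133, 0.08]
ft_force: [0.2, -0.4, -0.9]
finger_gap: 0.595
```

```bash
python3 - <<'E'
from h import *
s=show();p=viewer.snapshot('top');save(p,'top3.png');q=viewer.snapshot('scene');save(q,'scene7.png')
v=viewer.snapshot('wrist');print('wrist handle',blobs(v,(3,130,120),(20,255,255),68,s,amin=200))
print('handle',blobs(p,(3,130,120),(20,255,255),68,roi=(285,205,325,300)))
print('traypacks',blobs(p,(12,80,110),(35,255,255),46,amin=4,roi=(160,255,245,315)))
print('right',blobs(p,(12,80,110),(35,255,255),42,amin=3,roi=(360,200,470,300)))
a=p['color'][130:350,120:540,::-1];b=q['color'][180:400,150:570,::-1]
cv2.imwrite('pics/fin.png',cv2.resize(np.vstack([a,b]),None,fx=1.36,fy=1.36))
E
```

```text
t 62.7 tcp [447.9   7.4 244.8] toolx [0.067 0.997 0.026] tooly [ 0.997 -0.068  0.047] z [ 0.049  0.023 -0.999] F [ 0.2 -0.4 -0.9] gap 0.595 q [ 0.49  0.49 -0.88  2.05  0.54  0.78  0.79]
wrist handle [([137.3, 307.3], 1328, [538.0, -181.9]), ([319.0, 322.7], 443, [571.5, 4.9])]
handle []
traypacks [([230.1, 272.6], 19, [442.4, 219.3]), ([219.1, 273.2], 15, [440.7, 250.5]), ([176.0, 285.0], 15, [407.7, 371.7]), ([187.0, 285.0], 15, [407.5, 340.5])]
right [([401.9, 205.3], 7, [639.1, -279.1]), ([411.8, 209.8], 6, [625.2, -307.9]), ([375.0, 236.0], 139, [547.5, -197.7]), ([456.1, 264.1], 145, [464.2, -429.4])]
```

View pics/fin.png

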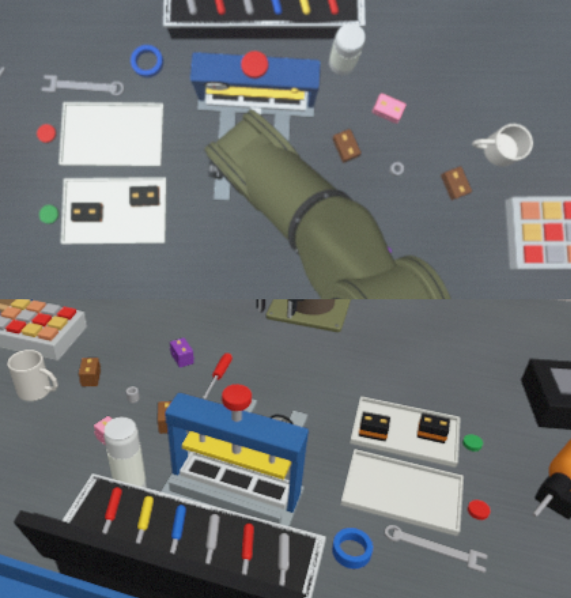

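Disturbance: one pack has shifted inside the green tray, from (413,258) to about (441,235). I'll check by triangulation that it still sits flat and inside.

```bash
python3 - <<'E'
from h import *
p=viewer.snapshot('top');q=viewer.snapshot('scene')
bp=blobs(p,(12,80,110),(35,255,255),46,amin=4,roi=(160,255,245,315))
for b in bp: print('top',b[0],'scene expected',np.round(px(q,[*b[2],46]),1))
print('scene',blobs(q,(12,80,110),(35,255,255),46,amin=2,roi=(405,250,490,290)))
# dark silhouettes in tray
for n,im in (('top',p),('scene',q)):
    r=models.silhouettes(im,'pack1_center')
    print(n,[(round(a['score'],2),np.round(a['location']).tolist()) for a in r])
hsv=cv2.cvtColor(p['color'],cv2.COLOR_RGB2HSV);m=cv2.inRange(hsv,(0,0,0),(180,255,110));k=np.zeros_like(m);k[265:305,170:238]=255;m&=k
for c in cv2.findContours(m,cv2.RETR_EXTERNAL,cv2.CHAIN_APPROX_NONE)[0]:
    if cv2.contourArea(c)>50: r=cv2.minAreaRect(c);print('rect',np.round(r[0],1),np.round(r[1],1),round(r[2],1),[np.round(w(p,t,25)[:2]).tolist() for t in cv2.boxPoints(r)])
cv2.imwrite('pics/tr.png',np.vstack([cv2.resize(p['color'][250:320,155:250,::-1],(570,420),interpolation=cv2.INTER_CUBIC)[:300],cv2.resize(q['color'][245:310,395:505,::-1],(570,300),interpolation=cv2.INTER_CUBIC)]))
E
```

```text
top [230.1, 272.6] scene expected [420.3 266.7]
top [219.1, 273.2] scene expected [431.3 268.7]
top [176.0, 285.0] scene expected [475.4 270.2]
top [187.0, 285.0] scene expected [464.3 267.8]
scene [([420.1, 266.9], 14, [443.5, 219.1]), ([464.0, 268.0], 13, [408.7, 339.9]), ([431.5, 269.0], 14, [441.8, 251.3]), ([475.5, 270.6], 13, [409.3, 372.1]), ([423.9, 278.7], 55, [487.0, 235.9]), ([467.3, 280.1], 58, [454.4, 352.2])]
top [(0.8, [225.0, 275.0]), (0.73, [408.0, 212.0]), (0.68, [454.0, 265.0])]
scene [(0.83, [212.0, 232.0]), (0.74, [427.0, 274.0]), (0.46, [325.0, 315.0]), (0.4, [220.0, 274.0]), (0.2, [473.0, 360.0]), (0.16, [408.0, 356.0])]
rect [183.  285.5] [13. 22.] 90.0 [[427.0, 390.0], [427.0, 326.0], [389.0, 325.0], [390.0, 388.0]]
rect [226.  273.5] [13. 20.] 90.0 [[461.0, 264.0], [461.0, 206.0], [423.0, 205.0], [424.0, 263.0]]
```

View pics/tr.png

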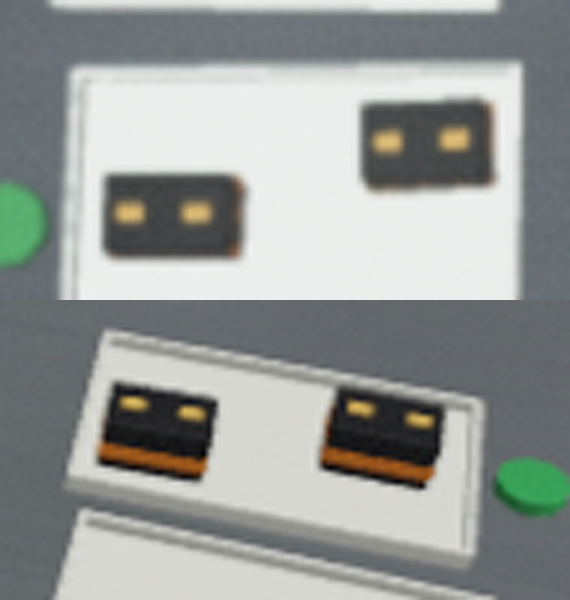

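Both packs are at the right height (46 mm to the tops, the two cameras agreeing within 0.4 px), upright and inside the tray. I'll hand in.

```bash
python3 -c "
from h import *
ticket.close_job();show()"
```

```text
the job is handed in; nothing more can be done
the job is handed in; nothing more can be done
```

I tested both black packs (only two were there), stood them in the near tray beside the green disc, pushed the empty carriage back in, and handed the job in at about 63 s.

- **Test:** I pressed the knob until the force jumped to about 20 N. The picture showed the bar on both packs, and I held it there for about 2.4 s. I then let the head up at about 12 mm/s with the fingers on the knob. A picture afterwards showed the bar back at its rest height.
- **Final checks:**
  - Both packs are upright and inside the green tray. The two cameras agree within 0.4 px that their tops are at 46 mm.
  - The carriage went to its end stop, with 13 N on it. The handle measured about 149 mm of the 150 mm travel, within camera error.
  - The head is up and the arm is clear.
  - The look-alikes and other things appear where they were. I judged most of them only by eye in the last picture; only the brown and pink look-alikes were measured.
- **What went wrong or disagreed:**
  - **First push-in:** a wrong sign in my height correction put about 62 N on the wrist through the handle for a moment. I corrected it in the next move; it stayed below the 120 N wrist limit, and the carriage and packs looked fine afterwards.
  - **Knob height:** the fingers met the knob about 23 mm lower on the tool reading than its stated 250 mm. I went by force and picture instead.
  - **Tool tilt:** the tool had drifted about 3° from vertical by the end.
  - **Shifted pack:** after I placed it, one pack moved about 4 cm inside the tray while the robot was away from it. It is still inside and upright, so I left it.

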